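# Float the beam of a mass comparator at its index

## Task

Float the balance beam with its sprung handle: raise it off the right-hand rest, bring the pointer to the index mark on the arc scale and keep it there for at least six seconds while the computer takes its reading. Then let the beam down gently onto the same right-hand rest and let go of the handle. Touch only the handle (never the beam, its pointer or its weights), do not let the beam slam onto either rest, and leave the index mark and the other things on the bench alone.

Things in the scene. Friction and masses are not known exactly. Their poses are not given: they have to be found in the camera images.
- stand: Fixed stand: white base on black skirt, 220 x 440 x 50 mm; two cheeks carry a level spindle 150 mm above the bench. Origin: centre of the underside; x = spindle axis, away from the robot (yaw within 0.3), y along the beam to the robot's left. Beam in plane x = 0, handle at x = -90 mm, pointer at +56 mm. A rest under each beam end. Arc scale top 317 mm, index top 322 mm above the bench.
- beam (a joint): Beam angle, rad: 0 level, positive = left end (+y) down, pointer leaning to +y. Rests stop it at -0.16 (right-hand rest, its start) and +0.16. Top-heavy: it falls over unless worked all the time. Nominal: inertia 0.024 kg m2; gravity tips it with 0.19 N m per rad of lean (hidden, +-20 %) plus a hidden constant imbalance within 0.017 N m; damping 0.008 N m s/rad.
- handle (a joint): Angle of the sprung handle relative to the beam, rad, same axis and sign, range +-0.9; handle lean from vertical = beam + handle. It drives the beam only through a torsion spring, 0.11 N m/rad, centred at 0 (damping 0.004), too weak to hold it: with the handle kept still the beam falls over with a time constant of about 0.4 to 0.7 s. Let go, it springs back to near 0.
- knob (a point): Centre of the handle's grey knob: disc 36 mm diameter, 26 mm thick, flat faces to the stand's -x and +x, on a thin steel rod, 110 mm from the spindle axis (upright: 260 mm above the bench). Grip it from above across the flat faces, fingers closing along the stand's x; it can turn between the pads as it swings in the stand's y-z plane. About 1 N moves it.
- bar: The beam with all fixed to it: aluminium bar 400 x 18 x 16 mm, two steel 350 g knob weights of 38 mm diameter 160 mm either side of the spindle, a 200 g brass bob of 42 mm diameter 75 mm above it, and the steel pointer. Not to be touched. Origin: on the spindle axis, in the plane of the bar; axes as the stand's, turning with the beam.
- pointer_tip (a point): Tip of the thin steel pointer that stands up from the spindle on the far side, 140 mm from the spindle axis, just under the arc scale.
- index_tip (a point): Lower tip of the index mark, a dark steel rider 16 mm wide that straddles the arc scale; also 140 mm from the spindle axis, in the pointer's plane, so the two tips meet at the reading. 8 mm between the tips is 0.057 rad.
- index (a joint): Angle of the index mark on the arc scale, rad, same zero and sign as the beam's: the beam angle at which the pointer meets it. Between -0.05 and 0.05. It stays where it is.
- spare_weight: Bystander: small steel knob weight, 24 mm diameter, 35 mm tall, standing on the base of the stand.
- ring_gauge: Bystander: steel ring, 64 mm diameter, 22 mm tall, near the robot.
- mouse: Bystander: black computer mouse, 105 x 60 x 30 mm.
- notebook: Bystander: blue notebook, 150 x 210 x 14 mm.
- pen: Bystander: white pen, 140 mm long, on the notebook.
- driver: Bystander: screwdriver, 170 mm long, to the right of the stand.
- gauge_block: Bystander: flat steel gauge block, 35 x 90 x 12 mm, lying on the base of the stand.

How it is judged:
On the way, in this order (a step that is already met when the one before it is completed fails the run):
1. the pointer is kept within 8 mm of the index mark for 5 s without a break (distance between pointer_tip and index_tip below 0.008 m), for 5 s.
2. the beam is back down on the right-hand rest (value of joint beam below -0.148 rad), for 0.3 s.
At the end, for the whole second after the job is handed in: After the pointer was kept within 8 mm of the index mark for 5 s, the beam lies still on its right-hand rest (angle below -0.148 rad, slower than 0.05 rad/s) and the handle is released and still (value of joint beam below -0.148 rad and velocity of joint beam between -0.05 and 0.05 rad/s and velocity of joint handle between -0.3 and 0.3 rad/s); the robot touches nothing.
It fails at once if the beam, its pointer or its weights are touched (contact force between anything else and bar above 0.5 N).
It fails at once if the beam slams onto the right-hand rest (0.35 rad/s or faster) (value of joint beam below -0.14 rad and velocity of joint beam below -0.35 rad/s).
It fails at once if the beam slams onto the left-hand rest (0.35 rad/s or faster) (value of joint beam above 0.14 rad and velocity of joint beam above 0.35 rad/s).
It fails at once if the index mark is moved (distance of index_tip from where it was at the start of the episode above 0.005 m).
It fails at once if a bystander is moved by more than 30 mm (distance of any of spare_weight, ring_gauge, mouse, notebook, pen, driver, gauge_block from where it was at the start of the episode above 0.03 m).
It also fails if it takes over 64 s, if anything falls off the work surface, if the arm or the gripper's body presses on something with over 40 N, if the wrist force passes 120 N, or if a joint passes its speed limit or range.

## Robot

A 6-joint arm with a two-finger parallel gripper is mounted at the origin on the work surface. World frame = base frame: x ahead of the robot, y to its left, z up, the work surface at z = 0. Lengths are in m, angles in rad, forces in N, time in s.
With the tool pointing down it reaches from about 0.35 to 0.975 m from the base axis. Payload 4.9 kg.
Tool frame: the origin (TCP) lies at the very end of the fingers, on their centre line; the grasp point (between the pads) lies ctrl.hold_point_z behind it (ctrl.hold_point_z is the distance from the TCP to the grasp point, in m); z points along the fingers, y is the line along which they close (so a half turn about z gives the same grasp; the last joint's range is limited). The gripper opens to 85 mm and grips with 20 to 120 N. Pads are 22 mm wide; open, the fingers measure 114 mm over their backs; the gripper's body (76 mm by 85 mm) begins 54 mm behind the grasp point. The pads swing forward as they close: fully open they stand 13 mm farther back than shut.
Start: joints at [1.1, 0.053, 1.613, -0, 1.476, -0.119], TCP at [0.215, 0.587, 0.231] pointing down, gripper open.
Joint ranges: [-3.01, 3.01], [-1.01, 2.22], [0.06, 2.58], [-1.02, 4.17], [0.09, 2.62], [-3.14, 3.14]. Speed limits (rad/s): [2.57, 2.57, 3.14, 3.14, 3.14, 3.14].

## Interface

Orientations are given as a rotation vector (axis times angle).
In Python, from station import ctrl gives the robot as it stands. The module is installed in compiled form; this text tells all that it offers.
- The arm moves only by the tool jog_arm, never from a script. Its argument "deltas" is a list of rows, each a list of 3 entries, a list of its own where there are three numbers: the closure, from -1 (fully open) to 1 (shut), then the shift along the world's x, y, z scaled (see below), then the turn, a rotation vector about the world's x, y, z scaled (see below). A call has 1 to 12 rows; each row is the pose to reach, as a shift and turn from the pose commanded when the call began, turning the shorter way round; what a row does not reach only later rows make up. The controller multiplies each number of a shift by 0.4 m and each number of a turn by 180 degrees. A row lasts 1/12 s, in which the tool goes at most 41.7 mm and 7.16 degrees, less where a joint would pass 70% of its speed; a pose out of reach is approached as far as the arm can. A call with a number of a shift or a turn outside -1 to 1 is refused whole. A call with a gripper value outside its range is refused whole. The fingers move at their own pace and stop on an object; "squeeze" is the grip in N (left out, the last holds). Time passes only in rows, so rows that repeat a pose let the fingers close. It gives the time, the measured TCP pose, the force, the opening and the grip force at its end, in the units of the state.
- ctrl.get_obs(): the state, without advancing time (a new reading comes with each control period).
- ctrl.get_image(name): name is "side" or "top" or "wrist"; returns the picture (384x512x3 uint8, red, green, blue); there is no depth.
- ctrl.get_calibration(name): a dict with "K" (3x3 intrinsics, pixels), "dist_coeffs" ([k1, k2, p1, p2, k3] as OpenCV has them; the pictures are not rectified), "extrinsics" (4x4, takes a point from world to camera coordinates). Camera axes: x right, y down, z forward; pixel columns grow to the right and rows downward; lengths in m; the calibration is good to about 2 mm. A picture is of the moment at which its call begins: read the wrist's pose just before it. get_calibration takes no time and is no camera call; for the wrist camera it gives the pose at the moment of the call.
- ctrl.finish_job(): hands the job in; it is judged then, once.
The state is a dict: "t": time; "q": joint angles; "dq": joint speeds; "effort": joint torques, N m; "tool_pos": TCP position; "tool_rot": TCP orientation; "contact_force": force on the tool from outside, world axes, zero at the start; "wrist_torque": the same for the moment, N m; "opening": finger opening in m; "grip_force": force on a finger pad.
Only numpy, scipy, OpenCV 4.12 (cv2) and the standard library are available. Lean on these libraries where they do the work, as an engineer would, in place of code of your own. Each camera call takes 0.05 s, during which the arm holds its last target. There are 200 camera calls.

## Working session

There is one attempt and no reset: what is moved stays moved. The work goes in short steps, Python scripts to look and compute and a tool call to move; the robot and the scene stay as the last step left them, time stands still between calls to the robot, and variables do not carry over. Pictures are saved under pics/ and viewed, at most 10 in all, crops included, and the job is handed in when it is done.

Besides the shell and the picture viewer there is one more tool, called after "Call:" by a JSON object that holds its "fn" and its "kwargs", one argument or row to a line. jog_arm: Moves the arm, as the interface text tells. Its arguments: {"type":"object","properties":{"deltas":{"type":"array","items":{"type":"array"}},"squeeze":{"type":"number"}},"required":["deltas"]}

```bash
mkdir -p pics; python3 - <<'E'
from station import ctrl
import cv2,numpy as np
for n in ("side","top"):
    im=ctrl.get_image(n); cv2.imwrite(f"pics/{n}0.png",im[:,:,::-1])
    c=ctrl.get_calibration(n); print(n,np.round(c["K"],1).tolist(),np.round(c["dist_coeffs"],4),np.round(c["extrinsics"],3).tolist())
o=ctrl.get_obs(); print(o, ctrl.hold_point_z)
E
```

```text
side [[472.2, 0.0, 264.3], [0.0, 472.2, 192.7], [0.0, 0.0, 1.0]] [0.0493 0.     0.     0.     0.    ] [[0.978, -0.207, 0.022, -0.434], [-0.1, -0.559, -0.823, 0.229], [0.183, 0.803, -0.568, 1.753], [0.0, 0.0, 0.0, 1.0]]
top [[474.5, 0.0, 254.5], [0.0, 474.5, 190.2], [0.0, 0.0, 1.0]] [-0.0401  0.      0.      0.      0.    ] [[-0.005, -1.0, 0.007, 0.033], [-0.993, 0.004, -0.12, 0.5], [0.12, -0.008, -0.993, 1.48], [0.0, 0.0, 0.0, 1.0]]
{'t': 0.1, 'q': array([ 1.10000674e+00,  5.33002936e-02,  1.61416205e+00,  1.61594937e-05,
        1.47600685e+00, -1.19018251e-01]), 'dq': array([ 0.0003615 , -0.00068531, -0.00087227, -0.00020014,  0.0012144 ,
        0.00116718]), 'effort': array([ 7.12522287e-04, -3.94908249e+01, -3.71362817e+01, -6.18524496e-05,
        3.97901560e-03, -1.31276033e-05]), 'tool_pos': array([0.21509774, 0.58621613, 0.2301769 ]), 'tool_rot': array([-5.49620581e-01, -3.09257019e+00,  2.81256456e-03]), 'contact_force': array([ 0.48284536,  0.35723979, -0.29136628]), 'wrist_torque': array([-0.0707943 ,  0.01359684,  0.01795856]), 'grip_force': 0.0, 'opening': 0.08529057773106263} 0.0187
```

View pics/side0.png

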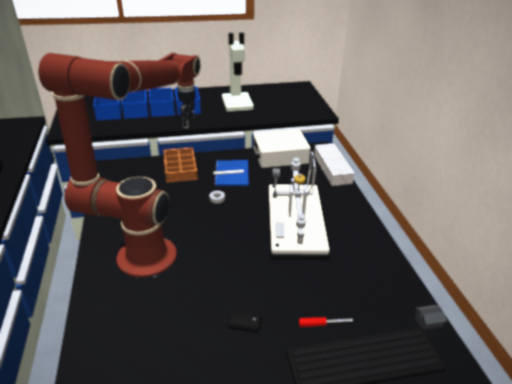

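View pics/top0.png

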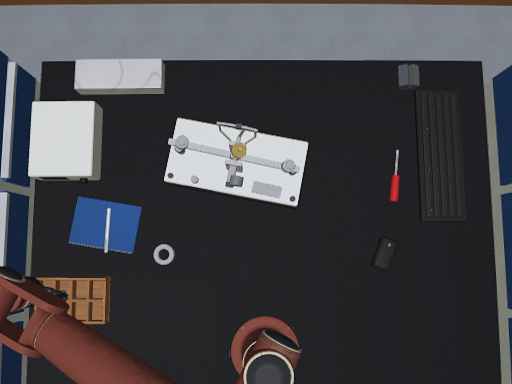

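```bash
cat > h.py <<'E'
import numpy as np,cv2
from station import ctrl
def ray(cal,px):
    K,d,E=np.array(cal["K"]),np.array(cal["dist_coeffs"]),np.array(cal["extrinsics"])
    u=cv2.undistortPoints(np.float64(px).reshape(-1,1,2),K,d)[:,0]
    R,t=E[:3,:3],E[:3,3]
    return -R.T@t, np.c_[u,np.ones(len(u))]@R
def onz(cal,px,z):
    o,r=ray(cal,px); return o+r*((z-o[2])/r[:,2])[:,None]
def proj(cal,P):
    E=np.array(cal["extrinsics"])
    return cv2.projectPoints(np.float64(P).reshape(-1,1,3),cv2.Rodrigues(E[:3,:3])[0],E[:3,3],np.array(cal["K"]),np.array(cal["dist_coeffs"]))[0][:,0]
E
python3 - <<'E'
from h import *
im=cv2.imread("pics/top0.png"); g=im.min(2)
m=(g>150).astype(np.uint8); m[:100]=0;m[225:]=0;m[:,:150]=0;m[:,330:]=0
m=cv2.morphologyEx(m,cv2.MORPH_OPEN,np.ones((3,3)))
n,l,s,_=cv2.connectedComponentsWithStats(m); 
pts=np.argwhere(l==1+np.argmax(s[1:,4]))[:,::-1].astype(np.float32)
for nm in ["top"]:
    c=ctrl.get_calibration(nm)
    w=onz(c,pts,0.05)[:,:2].astype(np.float32)
    r=cv2.minAreaRect(w*1000); print(r, cv2.boxPoints(r))
    print(onz(c,cv2.boxPoints(cv2.minAreaRect(pts)),.05))
cv2.imwrite("pics/topz.png",cv2.resize(im[105:215,155:315],None,fx=5,fy=5,interpolation=cv2.INTER_CUBIC))
E
```

```text
((591.8963623046875, 94.90029907226562), (438.6288757324219, 208.2662353515625), 78.8720932006836) [[ 447.3934  -100.19308]
 [ 651.744   -140.38843]
 [ 736.3993   289.99368]
 [ 532.0487   330.18903]]
[[ 0.5298598   0.32677543  0.05      ]
 [ 0.7365857   0.2924696   0.05      ]
 [ 0.65167525 -0.14154662  0.05      ]
 [ 0.44754222 -0.10004678  0.05      ]]
```

View pics/topz.png

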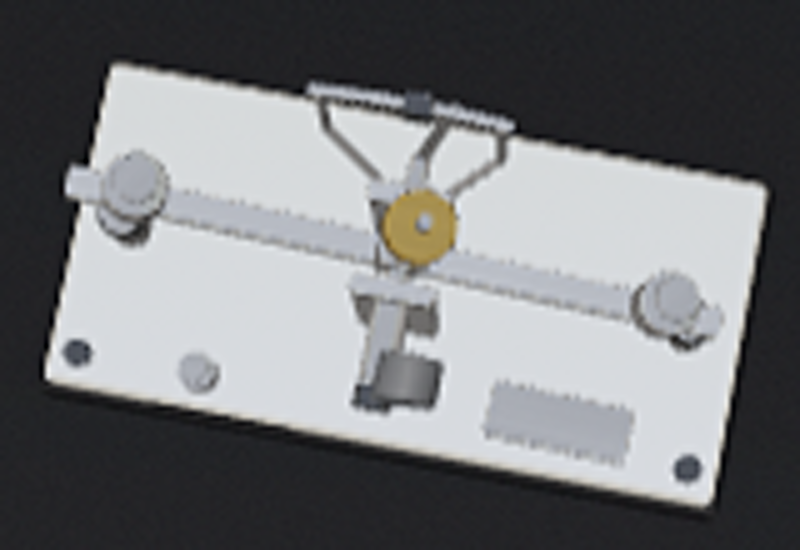

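```bash
python3 - <<'E'
from h import *
c=ctrl.get_calibration("wrist");o=ctrl.get_obs()
print(np.round(c["K"],1).tolist())
R=cv2.Rodrigues(o["tool_rot"])[0]; T=np.eye(4);T[:3,:3]=R;T[:3,3]=o["tool_pos"]
print("cam in tool",np.round(np.linalg.inv(T)@np.linalg.inv(np.array(c["extrinsics"])),3).tolist())
# refined edges of base
im=cv2.imread("pics/top0.png").min(2).astype(np.float32); ct=ctrl.get_calibration("top")
yaw=-0.194; X=np.array([np.cos(yaw),np.sin(yaw)]);Y=np.array([-X[1],X[0]]);C=np.array([.592,.095])
def edge(P0,d,z=.05):
    s=np.arange(-.02,.02,.0005); P=C+P0+s[:,None]*d
    p=proj(ct,np.c_[P,np.full(len(s),z)]).astype(np.float32)
    v=cv2.remap(im,p[:,0],p[:,1],cv2.INTER_LINEAR)[:,0]
    k=np.where(v>120)[0]; return s[k.max()] if len(k) else np.nan
for nm,b,d,t in (("far",.11,X,Y),("near",-.11,-X,Y),("left",.22,Y,X),("right",-.22,-Y,X)):
    tt=np.linspace(-.8,.8,9)*(.22 if t is Y else .11)
    print(nm,[round(1000*edge((d*abs(b))+a*t,d),1) for a in tt])
E
```

```text
[[319.7, 0.0, 253.9], [0.0, 319.7, 183.4], [0.0, 0.0, 1.0]]
cam in tool [[-0.001, -0.947, -0.321, 0.083], [1.0, -0.0, -0.001, -0.001], [0.001, -0.321, 0.947, -0.142], [0.0, 0.0, 0.0, 1.0]]
far [np.float64(-4.0), np.float64(-5.0), np.float64(-4.5), np.float64(5.5), np.float64(4.5), np.float64(6.5), np.float64(-5.5), np.float64(-5.0), np.float64(-5.5)]
near [np.float64(-5.5), np.float64(-5.0), np.float64(-5.0), np.float64(-5.5), np.float64(-5.0), np.float64(-5.5), np.float64(-6.5), np.float64(-5.5), np.float64(-5.5)]
left [np.float64(-12.5), np.float64(-12.0), np.float64(-12.5), np.float64(-12.5), np.float64(-12.0), np.float64(0.0), np.float64(-12.0), np.float64(-12.5), np.float64(-12.0)]
right [np.float64(-0.5), np.float64(-0.5), np.float64(0.0), np.float64(0.0), np.float64(-0.5), np.float64(-1.0), np.float64(-0.5), np.float64(-0.5), np.float64(-0.5)]
```

Call:
{"fn": "jog_arm", "kwargs": {
  "deltas": [
    [-1,[0.6,-0.9,0.475],[0,0,-0.45]],
    [-1,[0.6,-0.9,0.475],[0,0,-0.45]],
    [-1,[0.6,-0.9,0.475],[0,0,-0.45]],
    [-1,[0.6,-0.9,0.475],[0,0,-0.45]],
    [-1,[0.6,-0.9,0.475],[0,0,-0.45]],
    [-1,[0.6,-0.9,0.475],[0,0,-0.45]],
    [-1,[0.6,-0.9,0.475],[0,0,-0.45]],
    [-1,[0.6,-0.9,0.475],[0,0,-0.45]],
    [-1,[0.6,-0.9,0.475],[0,0,-0.45]],
    [-1,[0.6,-0.9,0.475],[0,0,-0.45]],
    [-1,[0.6,-0.9,0.475],[0,0,-0.45]],
    [-1,[0.6,-0.9,0.475],[0,0,-0.45]]
  ]
}}

```text
t: 1.1
tool_pos: [0.4576, 0.2232, 0.4237]
tool_rot: [2.434, 1.982, 0.004]
contact_force: [-0.2, 0.6, 0.5]
opening: 0.0851
grip_force: 0.0
```

Call:
{"fn": "jog_arm", "kwargs": {
  "deltas": [
    [-1,[0.266,-0.328,0],[0,0,0]],
    [-1,[0.266,-0.328,0],[0,0,0]],
    [-1,[0.266,-0.328,0],[0,0,0]],
    [-1,[0.266,-0.328,0],[0,0,0]],
    [-1,[0.266,-0.328,0],[0,0,0]],
    [-1,[0.266,-0.328,0],[0,0,0]],
    [-1,[0.266,-0.328,0],[0,0,0]]
  ]
}}

```text
t: 1.68
tool_pos: [0.5616, 0.0955, 0.4206]
tool_rot: [-2.426, -1.994, 0.001]
contact_force: [0.4, -0.1, 0.0]
opening: 0.0854
grip_force: 0.0
```

```bash
python3 - <<'E'
from h import *
o=ctrl.get_obs(); c=ctrl.get_calibration("wrist"); im=ctrl.get_image("wrist")
cv2.imwrite("pics/w1.png",im[:,:,::-1]); np.savez("w1.npz",**{k:np.array(v) for k,v in c.items()})
print(o["t"],o["tool_pos"],o["tool_rot"],o["q"][5])
E
```

```text
1.6833 [0.56159062 0.09550554 0.42064864] [-2.42639366e+00 -1.99355896e+00  1.33777063e-03] 0.2329243058682979
```

View pics/w1.png

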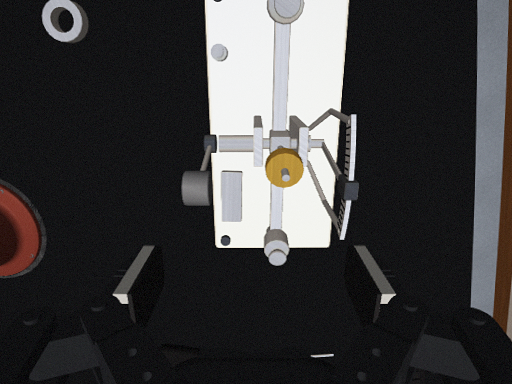

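```bash
cat >> h.py <<'E'
yaw=-0.1935; C=np.array([.5909,.0893,0])
S=np.array([[np.cos(yaw),-np.sin(yaw),0],[np.sin(yaw),np.cos(yaw),0],[0,0,1]])  # stand->world
def loc(cal,px,x=None,z=None):
    o,r=ray(cal,px); o=(o-C)@S; r=r@S
    k=(x-o[0])/r[:,0] if x is not None else (z-o[2])/r[:,2]
    return o+r*k[:,None]
def bobpx(im):  # rgb
    h=cv2.cvtColor(im,cv2.COLOR_RGB2HSV)
    m=((h[...,0]>12)&(h[...,0]<30)&(h[...,1]>110)&(h[...,2]>70)).astype(np.uint8)
    n,l,s,ce=cv2.connectedComponentsWithStats(m)
    k=1+np.argmax(s[1:,4]); return s[k],ce[k],(l==k)
E
python3 - <<'E'
from h import *
im=cv2.imread("pics/w1.png")[:,:,::-1].copy(); c=dict(np.load("w1.npz"))
s,ce,m=bobpx(im); print("bob",s,ce,loc(c,[ce],z=.224),loc(c,[ce],x=0))
print("pred bob px",proj(c,(S@[0,-.0119,.224]+C)), "knob",proj(c,[(S@[-.09+d,-.0175,.2586]+C) for d in(-.013,.013)]))
print("base corners px",proj(c,[S@[a*.105,b*.214,.05]+C for a in(-1,1) for b in(-1,1)]))
ct=ctrl.get_calibration("top")
for n,cal,p in (("w",c,(348,190)),("top",ct,(238.4,125.6))): print(n,loc(cal,[p],x=.056),loc(cal,[p],z=.318))
for a in(-.05,0,.05): print(a,proj(c,[S@[.056,-r*np.sin(-a),.15+r*np.cos(a)]+C for r in(.14,.17)]).round(1).tolist())
print("ptr tip",proj(c,[S@[.056,.14*np.sin(-.16),.15+.14*np.cos(.16)]+C]))
cr=im[100:260,160:380,::-1]; cv2.imwrite("pics/w1z.png",cv2.resize(cr,None,fx=3.6,fy=3.6,interpolation=cv2.INTER_CUBIC))
E
```

```text
bob [ 266  148   38   40 1083] [283.70637119 166.64819945] [[ 0.00214386 -0.01300762  0.224     ]] [[ 3.46944695e-18 -6.64279692e-03  2.46580875e-01]]
pred bob px [[281.78157048 165.67902387]] knob [[181.67238501 180.56057874]
 [207.55234544 180.50940674]]
base corners px [[213.38392912 247.29431358]
 [200.76785536 -22.1417231 ]
 [328.75413758 247.04514052]
 [349.96588876 -22.15885825]]
w [[ 0.056      -0.01770795  0.28667097]] [[ 0.0462336  -0.00633736  0.318     ]]
top [[ 0.056      -0.0029762   0.28196268]] [[ 0.04693225 -0.00570585  0.318     ]]
-0.05 [[350.1, 180.0], [360.3, 193.2]]
0 [[350.9, 172.6], [361.5, 183.4]]
0.05 [[351.5, 165.0], [362.5, 173.2]]
ptr tip [[348.00141774 195.26995657]]
```

View pics/w1z.png

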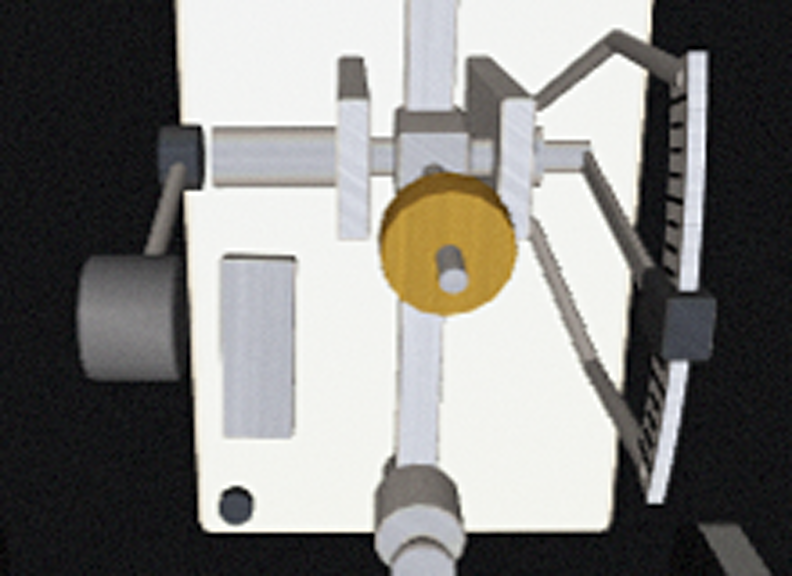

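```bash
python3 - <<'E'
from h import *
c=dict(np.load("w1.npz")); ct=ctrl.get_calibration("top")
w=lambda p:(160+p[0]/3.6,100+p[1]/3.6); t=lambda p:(155+p[0]/5,105+p[1]/5)
for x in (.044,.048,.052):
  print(x,"w",(1000*loc(c,[w(p) for p in((697,52),(655,502),(692,325))],x=x)[:,1:]).round(1).tolist(),
   "t",(1000*loc(ct,[t(p) for p in((309,86),(514,124),(418,101))],x=x)[:,1:]).round(1).tolist())
# spindle/cheek: knob weights & bar ends
print("bob top-view")
im=cv2.imread("pics/top0.png")[:,:,::-1].copy(); im[215:]=0;im[:,:160]=0
s,ce,m=bobpx(im);print(s,ce,loc(ct,[ce],z=.235))
print("screw",loc(c,[w((236,505))],z=.05), loc(ct,[t((77,352)),t((687,468))],z=.05), "hub",loc(c,[w((180,155))],z=.157))
E
```

```text
0.044 w [[54.7, 321.2], [-49.4, 322.1], [-0.2, 335.5]] t [[51.0, 322.9], [-57.8, 323.9], [-7.2, 334.2]]
0.048 w [[53.2, 308.2], [-56.5, 309.1], [-4.7, 323.3]] t [[52.9, 306.9], [-57.3, 307.9], [-6.0, 318.3]]
0.052 w [[51.7, 295.1], [-63.6, 296.1], [-9.1, 311.0]] t [[54.9, 290.9], [-56.8, 291.9], [-4.8, 302.5]]
bob top-view
[ 160    0  352    5 1194] [352.73283082   1.30820771] [[ 0.49670398 -0.25515516  0.235     ]]
screw [[-0.08237905 -0.19963042  0.05      ]] [[-0.08391154  0.19432244  0.05      ]
 [-0.08386442 -0.1966078   0.05      ]] hub [[-0.0871081  -0.00020714  0.157     ]]
```

Call:
{"fn": "jog_arm", "kwargs": {
  "deltas": [
    [-1,[-0.16,-0.034,0],[0,0,0]],
    [-1,[-0.16,-0.034,0],[0,0,0]],
    [-1,[-0.16,-0.034,0],[0,0,0]],
    [-1,[-0.16,-0.034,-0.1],[0,0,0]],
    [-1,[-0.16,-0.034,-0.2],[0,0,0]],
    [-1,[-0.16,-0.034,-0.3],[0,0,0]],
    [-1,[-0.16,-0.034,-0.38],[0,0,0]],
    [-1,[-0.16,-0.034,-0.43],[0,0,0]],
    [-1,[-0.16,-0.034,-0.455],[0,0,0]],
    [-1,[-0.16,-0.034,-0.455],[0,0,0]]
  ],
  "squeeze": 25
}}

```text
t: 2.57
tool_pos: [0.4962, 0.0829, 0.2367]
tool_rot: [-2.423, -1.995, 0.005]
contact_force: [0.8, -0.1, 0.6]
opening: 0.0855
grip_force: 0.0
```

```bash
sed -i 's/C=np.array(.*/C=np.array([.5906,.0879,0])/' h.py; python3 - <<'E'
from h import *
o=ctrl.get_obs(); c=ctrl.get_calibration("wrist"); im=ctrl.get_image("wrist")
cv2.imwrite("pics/w2.png",im[:,:,::-1]); np.savez("w2.npz",**{k:np.array(v) for k,v in c.items()})
print(o["t"],(o["tool_pos"]-C)@S,o["tool_rot"],o["contact_force"])
s,ce,m=bobpx(im); print(s,ce,loc(c,[ce],z=.224)); print(proj(c,[S@[-.09+d,-.0236,.2574]+C for d in (-.013,.013)]))
E
```

```text
2.5667 [-0.09167542 -0.02309951  0.23669714] [-2.42301679 -1.99524764  0.00515803] [ 0.77594336 -0.09424562  0.60669951]
[ 389  177   93   82 5049] [432.35749653 214.93642305] [[ 0.00291602 -0.01116124  0.224     ]]
[[229.03119267 271.89169696]
 [287.73613737 272.00303432]]
```

View pics/w2.png

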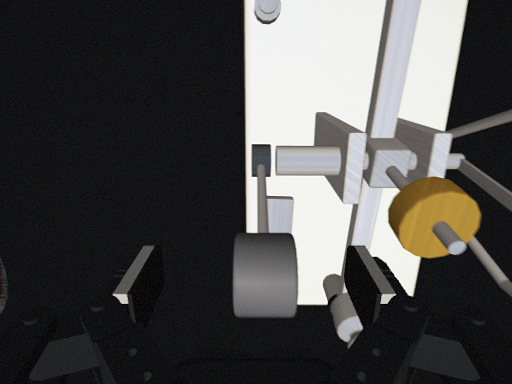

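Call:
{"fn": "jog_arm", "kwargs": {
  "deltas": [
    [-1,[0.007,-0.004,0],[0,0,0]],
    [0,[0.007,-0.004,0],[0,0,0]],
    [1,[0.007,-0.004,0],[0,0,0]],
    [1,[0.007,-0.004,0],[0,0,0]],
    [1,[0.007,-0.004,0],[0,0,0]],
    [1,[0.007,-0.004,0],[0,0,0]],
    [1,[0.007,-0.004,0],[0,0,0]],
    [1,[0.007,-0.004,0],[0,0,0]]
  ],
  "squeeze": 25
}}

```text
t: 3.28
tool_pos: [0.5001, 0.0804, 0.24]
tool_rot: [-2.426, -1.995, 0.001]
contact_force: [-5.7, -0.4, 5.0]
opening: 0.0256
grip_force: 29.3
```

```bash
cat >> h.py <<'E'
def meas(n=1):
    "returns list of (t, tool local pos, bob angle raw)"
    out=[]
    for _ in range(n):
        o=ctrl.get_obs(); c=ctrl.get_calibration("wrist"); im=ctrl.get_image("wrist")
        s,ce,m=bobpx(im); b=-.16
        for _ in range(3): 
            p=loc(c,[ce],z=.15+.075*np.cos(b))[0]; b=np.arcsin(np.clip(p[1]/.075,-1,1))
        out.append((o["t"],(o["tool_pos"]-C)@S,b,p,s[4],o))
    return out
E
python3 - <<'E'
from h import *
for m in meas(2): print(m[0],m[1].round(4),round(m[2],4),m[3].round(4),m[4],m[5]["contact_force"].round(2),m[5]["opening"],m[5]["grip_force"])
cv2.imwrite("pics/w3.png",ctrl.get_image("wrist")[:,:,::-1])
E
```

```text
3.2833 [-0.0874 -0.0248  0.24  ] -0.1427 [ 0.0018 -0.0107  0.2242] 4813 [-5.71 -0.37  5.04] 0.025620454685883396 29.279243052005768
3.3333 [-0.0874 -0.0248  0.2399] -0.143 [ 0.0018 -0.0107  0.2242] 4816 [-4.6  -0.05  4.97] 0.025905068426885707 29.272136986255646
```

View pics/w3.png

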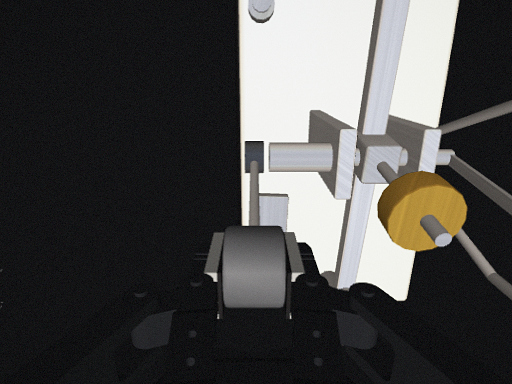

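```bash
cat > ctl.py <<'E'
import json,os,sys
from h import *
from scipy.optimize import least_squares,lsq_linear
J,K,D,DS,R=.024,.11,.008,.004,.11
F="state.json"; dt=1/240
st=json.load(open(F)) if os.path.exists(F) else dict(seg=[],meas=[],pend=None,y=-.0248,phi=-.227,z=.2400,off=[-.0173,0.,-.227],lag=.04,m=.19,c=0.,sm=.03,sc=.012,win=2.5,n=6,rp=.004)
save=lambda: json.dump(st,open(F,"w"))
def phi_of(y): return float(np.arcsin(y/R))
def zc(phi): return R*np.cos(phi)
def commit(tnow):            # rows just executed end at tnow
    if st["pend"]:
        n=len(st["pend"])
        for i,y in enumerate(st["pend"]): st["seg"].append([tnow-(n-i-1)/12,phi_of(y)])
        st["y"]=st["pend"][-1]; st["phi"]=phi_of(st["y"]); st["pend"]=None
def phitraj(ts,seg):         # linear in each row, held elsewhere, then first order lag
    T,P=[-1.],[seg[0][1] if seg else st["phi"]]
    P[0]=-.227
    for t,p in seg: T+= [t-1/12,t]; P+=[P[-1],p]
    raw=np.interp(ts,T,P); out=raw.copy()
    for i in range(1,len(raw)): out[i]=out[i-1]+(raw[i]-out[i-1])*min(1,dt/st["lag"])
    return out
def sim(b,v,ph,m,c,stop=True):
    B,V=[b],[v]
    for i in range(1,len(ph)):
        a=(m*b+c+K*(ph[i]-b)-D*v+DS*((ph[i]-ph[i-1])/dt-v))/J
        v+=a*dt; b+=v*dt
        if stop and b<-.16: b,v=-.16,max(v,0.)
        B.append(b);V.append(v)
    return np.array(B),np.array(V)
def rows(phis):              # print jog rows, store pending rounded commands
    y0,p0=st["y"],phi_of(st["y"]); out=[];pend=[]
    for p in phis:
        dy=R*np.sin(p)-y0
        s=np.round(np.array([dy*S[0,1],dy*S[1,1],zc(p)-zc(p0)])/.4,3)
        pend.append(y0+.4*float(s[1]/S[1,1])); out.append([1,[float(q) for q in s],[0,0,0]])
    st["pend"]=pend; save(); print(json.dumps(out))
def measure(n=2):
    commit(ctrl.get_obs()["t"])
    for t,p,b,_,a,o in meas(n):
        o0,k,p0=st["off"]; bc=b+o0+k*(phi_of(p[1])-p0)
        st["meas"].append([t,bc,phi_of(p[1]),b])
        print("t %.3f b %.4f raw %.4f phi_meas %.4f cmd %.4f z %.4f F %s"%(t,bc,b,phi_of(p[1]),st["phi"],p[2],o["contact_force"].round(1)))
    save()
def estimate():
    tn=ctrl.get_obs()["t"]; M=np.array([q for q in st["meas"] if q[0]>tn-st["win"]])
    t0=M[0,0]; full=np.arange(t0-.5,tn+dt/2,dt); ph=phitraj(full,st["seg"]); i0=int(round(.5/dt)); ph=ph[i0:]; ts=full[i0:]
    def f(x):
        B,_=sim(max(x[0],-.16),x[1],ph,x[2],x[3])
        return np.r_[(np.interp(M[:,0],ts,B)-M[:,1])/.003,(x[2]-st["m"])/st["sm"],(x[3]-st["c"])/st["sc"]]
    x0=[max(M[0,1],-.16),0 if len(M)<2 or M[0,1]<-.155 else (M[1,1]-M[0,1])/(M[1,0]-M[0,0]),st["m"],st["c"]]
    r=least_squares(f,x0,x_scale=[.01,.05,.03,.01]); x=r.x
    B,V=sim(max(x[0],-.16),x[1],ph,x[2],x[3])
    print("est b %.4f v %.4f m %.3f c %.4f resid"%(B[-1],V[-1],x[2],x[3]),(r.fun[:-2]*3).round(1)[-8:])
    return tn,B[-1],V[-1],x[2],x[3]
def plan(target,H=20,n=None,wv=.15):
    n=n or st["n"]; tn,b,v,m,c=estimate()
    full=np.arange(tn-.5,tn+H/12+dt/2,dt); i0=int(round(.5/dt)); k=np.arange(1,H+1)*20
    def out(p):
        ph=phitraj(full,st["seg"]+[[tn+(i+1)/12,q] for i,q in enumerate(p)])[i0:]
        B,V=sim(b,v,ph,m,c,False); return B[k],V[k],ph
    base=np.full(H,st["phi"]); B0,V0,_=out(base)
    G=[out(base+.1*np.eye(H)[i])[:2] for i in range(H)]
    GB=np.array([(g[0]-B0)/.1 for g in G]).T; GV=np.array([(g[1]-V0)/.1 for g in G]).T
    w=np.linspace(1,1,H); Dm=np.eye(H)-np.eye(H,k=-1)
    peq=target-(m*target+c)/K
    A=np.vstack([GB/.02,GV/wv,Dm/.06,(GB[-1:]+.5*GV[-1:])/.002,np.eye(H)/.4])
    y=np.r_[(target-B0)/.02,-V0/wv,np.zeros(H),(target-B0[-1]-.5*V0[-1])/.002,(peq-base)/.4]
    d=lsq_linear(A,y,bounds=(-.75-base,.75-base)).x; p=base+d
    B,V,_=out(p); print("peq %.3f phis"%peq,p[:n].round(3),"pred b",B[:n].round(3),"v",V[:n].round(2),"| then",B[n:].round(3)[::4])
    rows(p[:n])
E
python3 - <<'E'
from ctl import *
rows(np.linspace(-.227,-.06,9)[1:])
E
```

```text
[[1, [0.001, 0.006, 0.001], [0, 0, 0]], [1, [0.002, 0.011, 0.002], [0, 0, 0]], [1, [0.003, 0.017, 0.003], [0, 0, 0]], [1, [0.004, 0.022, 0.004], [0, 0, 0]], [1, [0.005, 0.028, 0.005], [0, 0, 0]], [1, [0.007, 0.033, 0.006], [0, 0, 0]], [1, [0.008, 0.039, 0.006], [0, 0, 0]], [1, [0.009, 0.045, 0.007], [0, 0, 0]]]
```

Call:
{"fn": "jog_arm", "kwargs": {
  "deltas": [
    [1,[-0.004,0.007,0.005],[0,0,0]],
    [1,[-0.003,0.012,0.006],[0,0,0]],
    [1,[-0.002,0.018,0.007],[0,0,0]],
    [1,[-0.001,0.023,0.008],[0,0,0]],
    [1,[0,0.029,0.009],[0,0,0]],
    [1,[0.002,0.034,0.01],[0,0,0]],
    [1,[0.003,0.04,0.01],[0,0,0]],
    [1,[0.004,0.046,0.011],[0,0,0]]
  ]
}}

```text
t: 4.1
tool_pos: [0.5033, 0.0974, 0.2428]
tool_rot: [2.424, 1.991, -0.0]
contact_force: [6.6, -4.2, -4.0]
opening: 0.0256
grip_force: 28.2
```

```bash
python3 - <<'E'
from ctl import *
measure(3)
rows(np.r_[np.linspace(st["phi"],.05,6)[1:],.05])
E
```

```text
t 4.100 b -0.1551 raw -0.1378 phi_meas -0.0680 cmd -0.0587 z 0.2428 F [ 6.6 -4.2 -4. ]
t 4.150 b -0.1596 raw -0.1423 phi_meas -0.0651 cmd -0.0587 z 0.2428 F [ 6.6 -4.3 -2.8]
t 4.200 b -0.1592 raw -0.1419 phi_meas -0.0660 cmd -0.0587 z 0.2428 F [ 5.4 -3.4 -3.3]
[[1, [0.001, 0.006, 0.0], [0, 0, 0]], [1, [0.002, 0.012, 0.0], [0, 0, 0]], [1, [0.003, 0.018, 0.0], [0, 0, 0]], [1, [0.005, 0.023, 0.0], [0, 0, 0]], [1, [0.006, 0.029, 0.0], [0, 0, 0]], [1, [0.006, 0.029, 0.0], [0, 0, 0]]]
```

Call:
{"fn": "jog_arm", "kwargs": {
  "deltas": [
    [1,[0.003,0.006,-0.002],[0,0,0]],
    [1,[0.004,0.012,-0.002],[0,0,0]],
    [1,[0.005,0.018,-0.002],[0,0,0]],
    [1,[0.007,0.023,-0.002],[0,0,0]],
    [1,[0.008,0.029,-0.002],[0,0,0]],
    [1,[0.008,0.029,-0.002],[0,0,0]]
  ]
}}

```text
t: 4.75
tool_pos: [0.5059, 0.1105, 0.2429]
tool_rot: [2.426, 1.995, 0.001]
contact_force: [4.7, -3.5, -0.5]
opening: 0.026
grip_force: 28.7
```

```bash
python3 - <<'E'
from ctl import *
measure(3)
rows(np.r_[np.linspace(st["phi"],.13,5)[1:],.13])
E
```

```text
t 4.750 b -0.1595 raw -0.1422 phi_meas 0.0536 cmd 0.0488 z 0.2429 F [ 4.7 -3.5 -0.5]
t 4.800 b -0.1596 raw -0.1423 phi_meas 0.0532 cmd 0.0488 z 0.2429 F [ 3.8 -4.2 -0.7]
t 4.850 b -0.1596 raw -0.1423 phi_meas 0.0532 cmd 0.0488 z 0.2429 F [ 4.3 -4.1 -0.5]
[[1, [0.001, 0.005, -0.0], [0, 0, 0]], [1, [0.002, 0.011, -0.001], [0, 0, 0]], [1, [0.003, 0.016, -0.001], [0, 0, 0]], [1, [0.004, 0.022, -0.002], [0, 0, 0]], [1, [0.004, 0.022, -0.002], [0, 0, 0]]]
```

Call:
{"fn": "jog_arm", "kwargs": {
  "deltas": [
    [1,[0.001,0.005,0],[0,0,0]],
    [1,[0.002,0.011,-0.001],[0,0,0]],
    [1,[0.003,0.016,-0.001],[0,0,0]],
    [1,[0.004,0.022,-0.002],[0,0,0]],
    [1,[0.004,0.022,-0.002],[0,0,0]]
  ]
}}

```text
t: 5.32
tool_pos: [0.5076, 0.1193, 0.2421]
tool_rot: [2.426, 1.994, 0.002]
contact_force: [3.9, -3.8, -0.3]
opening: 0.0258
grip_force: 28.7
```

```bash
python3 - <<'E'
from ctl import *
st["off"][0]=-.0177
measure(2)
rows(np.r_[np.linspace(st["phi"],.21,5)[1:],.21])
E
```

```text
t 5.317 b -0.1469 raw -0.1292 phi_meas 0.1353 cmd 0.1306 z 0.2421 F [ 3.9 -3.8 -0.3]
t 5.367 b -0.1467 raw -0.1290 phi_meas 0.1350 cmd 0.1306 z 0.2421 F [ 4.8 -2.7 -1.2]
[[1, [0.001, 0.005, -0.001], [0, 0, 0]], [1, [0.002, 0.011, -0.002], [0, 0, 0]], [1, [0.003, 0.016, -0.003], [0, 0, 0]], [1, [0.004, 0.021, -0.004], [0, 0, 0]], [1, [0.004, 0.021, -0.004], [0, 0, 0]]]
```

```bash
python3 - <<'E'
from ctl import *
p=st["pend"]; measure(2); 
st["pend"]=p; save()
im=ctrl.get_image("wrist"); cv2.imwrite("pics/w4.png",im[:,:,::-1]); s,ce,m=bobpx(im); print(s,ce)
E
```

```text
t 5.417 b -0.1468 raw -0.1291 phi_meas 0.1350 cmd 0.2096 z 0.2421 F [ 4.3 -3.1 -1.2]
t 5.467 b -0.1468 raw -0.1291 phi_meas 0.1349 cmd 0.2096 z 0.2422 F [ 5.2 -2.7 -1.8]
[ 368  235   82   72 3810] [407.72204724 267.5687664 ]
```

View pics/w4.png

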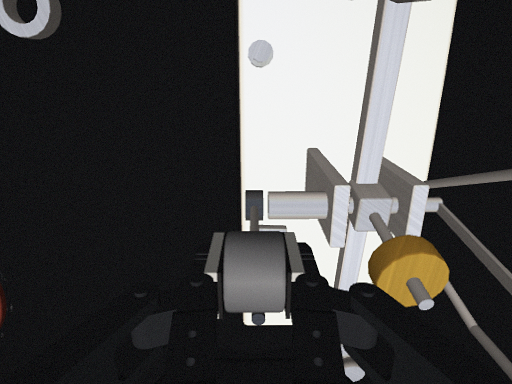

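```bash
python3 - <<'E'
from ctl import *
del st["seg"][-5:]; st["y"],st["phi"]=.11*np.sin(st["seg"][-1][1]),st["seg"][-1][1]; st["meas"]=st["meas"][:-2]; save(); print(st["phi"],len(st["seg"]))
for n,c in (("w2",dict(np.load("w2.npz"))),("w4",ctrl.get_calibration("wrist"))):
    im=cv2.imread(f"pics/{n}.png"); h=cv2.cvtColor(im,cv2.COLOR_BGR2HSV)
    for sv,vv in ((110,70),(80,40),(60,30)):
        m=((h[...,0]>8)&(h[...,0]<35)&(h[...,1]>sv)&(h[...,2]>vv)).astype(np.uint8)
        cs=max(cv2.findContours(m,0,2)[0],key=cv2.contourArea); e=cv2.fitEllipse(cv2.convexHull(cs)); M=cv2.moments(cv2.convexHull(cs)); ce=(M["m10"]/M["m00"],M["m01"]/M["m00"])
        print(n,sv,cv2.boundingRect(cs),cv2.contourArea(cs),np.round(ce,1),[np.round(q,1) for q in e],loc(c,[ce],z=.224)[0][:2].round(4),loc(c,[e[0]],z=.224)[0][:2].round(4))
    for b in (-.16,-.12): print(b,proj(c,[S@[0,.075*np.sin(b),.15+.075*np.cos(b)]+C])[0].round(1))
    # weight knob / bar at left end: edges
E
```

```text
0.1306466132639801 19
w2 110 (389, 177, 93, 82) 4900.5 [433.7 217.1] [array([434. , 217.2]), array([80.2, 91. ]), np.float64(92.2)] [ 0.0039 -0.0124] [ 0.0041 -0.0125]
w2 80 (389, 177, 93, 82) 5022.0 [433.8 217.1] [array([433.9, 217.4]), array([80.7, 91.7]), np.float64(91.0)] [ 0.0039 -0.0124] [ 0.004  -0.0126]
w2 60 (389, 177, 93, 82) 5078.5 [433.9 217.1] [array([434. , 217.3]), array([81.2, 91.9]), np.float64(91.5)] [ 0.004  -0.0124] [ 0.0041 -0.0125]
-0.16 [426.8 216.3]
-0.12 [428.1 211.5]
w4 110 (368, 235, 82, 72) 3685.0 [408.6 269.6] [array([408.5, 269.9]), array([68.4, 79.7]), np.float64(108.5)] [ 0.0031 -0.0113] [ 0.0031 -0.0115]
w4 80 (368, 235, 82, 73) 3771.5 [408.5 269.8] [array([408.2, 270.5]), array([70.7, 80.3]), np.float64(102.9)] [ 0.0031 -0.0115] [ 0.003  -0.0119]
w4 60 (368, 235, 82, 73) 3817.5 [408.5 269.8] [array([408.1, 270.5]), array([70.8, 80.3]), np.float64(103.0)] [ 0.0031 -0.0115] [ 0.0029 -0.0119]
-0.16 [403.2 270.6]
-0.12 [404.3 266.7]
```

```bash
cat >> h.py <<'E'
def bobpx(im):
    h=cv2.cvtColor(im,cv2.COLOR_RGB2HSV)
    m=((h[...,0]>8)&(h[...,0]<35)&(h[...,1]>80)&(h[...,2]>40)).astype(np.uint8)
    cs=cv2.convexHull(max(cv2.findContours(m,0,2)[0],key=cv2.contourArea)); M=cv2.moments(cs)
    return (*cv2.boundingRect(cs),M["m00"]),(M["m10"]/M["m00"],M["m01"]/M["m00"]),m
E
python3 - <<'E'
from ctl import *
st["off"]=[0,0,0]; measure(2); rows([.15,.17,.17,.17])
E
```

```text
t 5.567 b -0.1518 raw -0.1518 phi_meas 0.1349 cmd 0.2096 z 0.2421 F [ 5.  -3.5 -0.6]
t 5.617 b -0.1515 raw -0.1515 phi_meas 0.1347 cmd 0.2096 z 0.2421 F [ 5.7 -2.8 -0. ]
[[1, [-0.003, -0.016, 0.003], [0, 0, 0]], [1, [-0.002, -0.011, 0.002], [0, 0, 0]], [1, [-0.002, -0.011, 0.002], [0, 0, 0]], [1, [-0.002, -0.011, 0.002], [0, 0, 0]]]
```

```bash
python3 - <<'E'
from ctl import *
del st["seg"][-5:]; st["phi"]=st["seg"][-1][1]; st["y"]=.11*np.sin(st["phi"]); print(len(st["seg"]),st["phi"]); rows([.15,.17,.17,.17])
E
```

```text
19 0.1306466132639801
[[1, [0.001, 0.005, -0.001], [0, 0, 0]], [1, [0.002, 0.01, -0.002], [0, 0, 0]], [1, [0.002, 0.01, -0.002], [0, 0, 0]], [1, [0.002, 0.01, -0.002], [0, 0, 0]]]
```

Call:
{"fn": "jog_arm", "kwargs": {
  "deltas": [
    [1,[0.001,0.005,-0.001],[0,0,0]],
    [1,[0.002,0.01,-0.002],[0,0,0]],
    [1,[0.002,0.01,-0.002],[0,0,0]],
    [1,[0.002,0.01,-0.002],[0,0,0]]
  ]
}}

```text
t: 6.0
tool_pos: [0.5083, 0.1232, 0.2416]
tool_rot: [2.426, 1.994, 0.002]
contact_force: [4.4, -2.8, 0.0]
opening: 0.0257
grip_force: 28.9
```

```bash
python3 - <<'E'
from ctl import *
measure(3)
rows([.19,.21,.21,.21])
E
```

```text
t 6.000 b -0.1351 raw -0.1351 phi_meas 0.1716 cmd 0.1681 z 0.2416 F [ 4.4 -2.8  0. ]
t 6.050 b -0.1347 raw -0.1347 phi_meas 0.1715 cmd 0.1681 z 0.2416 F [ 3.7 -3.6  0.1]
t 6.100 b -0.1337 raw -0.1337 phi_meas 0.1716 cmd 0.1681 z 0.2416 F [ 4.4 -3.1  0.3]
[[1, [0.001, 0.006, -0.001], [0, 0, 0]], [1, [0.002, 0.011, -0.002], [0, 0, 0]], [1, [0.002, 0.011, -0.002], [0, 0, 0]], [1, [0.002, 0.011, -0.002], [0, 0, 0]]]
```

```bash
cat >> h.py <<'E'
from scipy.optimize import least_squares as _ls
def bobfit(im,c):
    h=cv2.cvtColor(im,cv2.COLOR_RGB2HSV)
    m=((h[...,0]>8)&(h[...,0]<35)&(h[...,1]>80)&(h[...,2]>40)).astype(np.uint8)
    cs=cv2.convexHull(max(cv2.findContours(m,0,cv2.CHAIN_APPROX_NONE)[0],key=cv2.contourArea))
    M=np.zeros(m.shape,np.uint8); cv2.drawContours(M,[cs],-1,1,-1)
    cs=max(cv2.findContours(M,0,cv2.CHAIN_APPROX_NONE)[0],key=cv2.contourArea)[:,0].astype(float)
    x,y,w,hh=cv2.boundingRect(cs.astype(np.int32))
    u=cs[(cs[:,1]<y+.33*hh)&(cs[:,0]<510)]
    P=loc(c,u,z=.2155)[:,:2]
    r=_ls(lambda q:np.hypot(P[:,0]-q[0],P[:,1]-q[1])-.0213,[0.003,-.01]).x
    return r,(x,y,w,hh)
def meas(n=1):
    out=[]
    for _ in range(n):
        o=ctrl.get_obs(); c=ctrl.get_calibration("wrist"); im=ctrl.get_image("wrist")
        p,bb=bobfit(im,c); out.append((o["t"],(o["tool_pos"]-C)@S,float(np.arcsin(np.clip(p[1]/.067,-1,1))),p,bb,o))
    return out
E
python3 - <<'E'
from ctl import *
o=ctrl.get_obs();c=ctrl.get_calibration("wrist")
rd=lambda n:cv2.imread(f"pics/{n}.png")[:,:,::-1].copy()
def at(l):
    d=dict(c);E=np.array(c["extrinsics"]).copy(); sh=S@np.array(l)+C-o["tool_pos"]; E[:3,3]-=E[:3,:3]@sh; d["extrinsics"]=E; return d
for n,cc in (("w2",dict(np.load("w2.npz"))),("w3",at((-.0874,-.0248,.24))),("w4",at((-.0885,.11*np.sin(.1349),.2422)))):
    r,bb=bobfit(rd(n),cc); print(n,r.round(4),bb,np.arcsin(r[1]/.067).round(4))
p=st["pend"]; st["pend"]=None; measure(1); st["pend"]=p; save()
print((o["tool_pos"]-C)@S)
im=ctrl.get_image("wrist"); print(bobfit(im,c)); cv2.imwrite("pics/w5.png",im[:,:,::-1])
E
```

```text
w2 [ 0.0062 -0.013 ] (389, 177, 93, 82) -0.1959
w3 [ 0.0053 -0.013 ] (378, 171, 90, 81) -0.1946
w4 [ 0.0033 -0.0139] (368, 235, 82, 73) -0.2085
t 6.150 b -0.2015 raw -0.2015 phi_meas 0.1715 cmd 0.1681 z 0.2416 F [ 4.  -3.7 -0.2]
[-0.08751006  0.01877653  0.24158094]
(array([ 0.00419484, -0.01332523]), (368, 241, 81, 71))
```

View pics/w5.png

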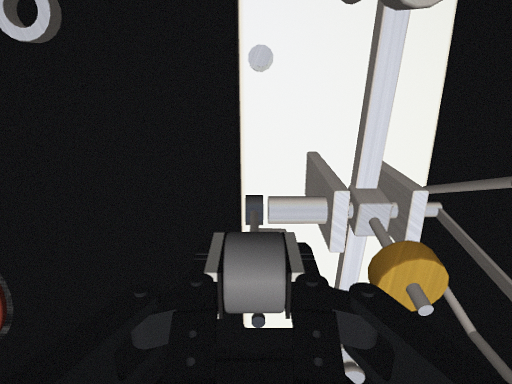

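```bash
python3 - <<'E'
from ctl import *
for i in range(5):
    t=ctrl.get_obs()["t"]; c=ctrl.get_calibration("wrist"); im=ctrl.get_image("wrist"); s,ce,m=bobpx(im); r,bb=bobfit(im,c)
    print(t,np.round(ce,2),s[:4],r.round(5),np.arcsin(loc(c,[ce],z=.224)[0][1]/.075).round(4))
im=cv2.imread("pics/w3.png")[:,:,::-1].copy(); print("w3",bobpx(im)[:2]); im=cv2.imread("pics/w4.png")[:,:,::-1].copy(); print("w4",bobpx(im)[:2])
E
```

```text
6.25 [408.82 273.96] (368, 240, 81, 72) [ 0.00414 -0.01315] -0.1333
6.3 [409.06 273.71] (368, 240, 82, 72) [ 0.00427 -0.01293] -0.131
6.35 [409.03 273.55] (368, 240, 82, 72) [ 0.00421 -0.01269] -0.1295
6.4 [409.12 273.42] (368, 240, 82, 72) [ 0.00427 -0.0126 ] -0.1283
6.45 [409.14 273.03] (368, 239, 82, 72) [ 0.00429 -0.01223] -0.1248
w3 ((378, 171, 90, 81, 5383.5), (421.4776322714466, 210.6264511934615))
w4 ((368, 235, 82, 73, 4261.5), (408.5236810199851, 269.81806093316123))
```

```bash
cat >> h.py <<'E'
RHO=.0655
def bobfit(im,c):
    h=cv2.cvtColor(im,cv2.COLOR_RGB2HSV)
    m=((h[...,0]>8)&(h[...,0]<35)&(h[...,1]>80)&(h[...,2]>40)).astype(np.uint8)
    cs=cv2.convexHull(max(cv2.findContours(m,0,cv2.CHAIN_APPROX_NONE)[0],key=cv2.contourArea))
    M=np.zeros(m.shape,np.uint8); cv2.drawContours(M,[cs],-1,1,-1)
    cs=max(cv2.findContours(M,0,cv2.CHAIN_APPROX_NONE)[0],key=cv2.contourArea)[:,0].astype(float)
    x,y,w,hh=cv2.boundingRect(cs.astype(np.int32))
    u=cs[(cs[:,1]<y+.33*hh)&(cs[:,0]<510)]; b=-.1
    for _ in range(6):
        P=loc(c,u,z=.15+RHO*np.cos(b)-.0213*np.sin(b))[:,:2]
        r=_ls(lambda q:np.hypot(P[:,0]-q[0],P[:,1]-q[1])-.0213,[0.003,-.01]).x
        b=float(np.arcsin(np.clip(r[1]/RHO,-.9,.9)))
    return b,(x,y,w,hh)
def meas(n=1):
    out=[]
    for _ in range(n):
        o=ctrl.get_obs(); c=ctrl.get_calibration("wrist"); im=ctrl.get_image("wrist")
        b,bb=bobfit(im,c); out.append((o["t"],(o["tool_pos"]-C)@S,b,0,bb,o))
    return out
E
python3 - <<'E'
from ctl import *
o=ctrl.get_obs();c=ctrl.get_calibration("wrist")
rd=lambda n:cv2.imread(f"pics/{n}.png")[:,:,::-1].copy()
def at(l):
    d=dict(c);E=np.array(c["extrinsics"]).copy(); sh=S@np.array(l)+C-o["tool_pos"]; E[:3,3]-=E[:3,:3]@sh; d["extrinsics"]=E; return d
r=[bobfit(rd(n),at(l))[0] for n,l in (("w3",(-.0874,-.0248,.24)),("w4",(-.0885,.11*np.sin(.1349),.2422)),("w5",(-.0875,.01877,.2416)))]
print(r, bobfit(rd("w2"),dict(np.load("w2.npz")))[0])
k=(r[0]-r[1])/(.135+.227); st["off"]=[-.16-r[0],k,-.227]; print(st["off"])
st["meas"]=[[5.6,-.16,.1306,0]]; st["pend"]=None
measure(3); plan(-.02,n=5)
E
```

```text
[-0.18718792441310053, -0.1908957349527225, -0.18237933585446725] -0.18785005996965323
[0.027187924413100528, 0.01024257055144189, -0.227]
t 6.500 b -0.1319 raw -0.1632 phi_meas 0.1714 cmd 0.1681 z 0.2415 F [ 4.5 -2.7 -0.4]
t 6.550 b -0.1266 raw -0.1578 phi_meas 0.1714 cmd 0.1681 z 0.2416 F [ 3.1 -3.9  0.4]
t 6.600 b -0.1224 raw -0.1537 phi_meas 0.1713 cmd 0.1681 z 0.2416 F [ 4.1 -3.4  0.6]
est b -0.1168 v 0.1116 m 0.193 c -0.0027 resid [ 0.   0.3 -0.5  0.2]
peq 0.040 phis [0.216 0.18  0.116 0.052 0.005] pred b [-0.106 -0.094 -0.079 -0.064 -0.05 ] v [0.14 0.17 0.18 0.18 0.15] | then [-0.038 -0.018 -0.019 -0.02 ]
[[1, [0.002, 0.013, -0.003], [0, 0, 0]], [1, [0.001, 0.003, -0.001], [0, 0, 0]], [1, [-0.003, -0.014, 0.002], [0, 0, 0]], [1, [-0.006, -0.031, 0.004], [0, 0, 0]], [1, [-0.009, -0.044, 0.004], [0, 0, 0]]]
```

Call:
{"fn": "jog_arm", "kwargs": {
  "deltas": [
    [1,[0.002,0.013,-0.003],[0,0,0]],
    [1,[0.001,0.003,-0.001],[0,0,0]],
    [1,[-0.003,-0.014,0.002],[0,0,0]],
    [1,[-0.006,-0.031,0.004],[0,0,0]],
    [1,[-0.009,-0.044,0.004],[0,0,0]]
  ]
}}

```text
t: 7.07
tool_pos: [0.5052, 0.107, 0.2433]
tool_rot: [-2.425, -1.995, -0.009]
contact_force: [6.7, 1.9, -1.1]
opening: 0.0255
grip_force: 28.4
```

```bash
python3 -c "
from ctl import *
measure(2); plan(-.02,n=5)"
```

```text
t 7.067 b -0.0499 raw -0.0796 phi_meas 0.0211 cmd 0.0043 z 0.2433 F [ 6.7  1.9 -1.1]
t 7.117 b -0.0309 raw -0.0605 phi_meas 0.0150 cmd 0.0043 z 0.2433 F [ 6.2  0.3 -1.2]
est b -0.0277 v 0.1564 m 0.208 c -0.0003 resid [ 0.   0.1 -0.7  0.1  5.5 -4.9]
peq 0.020 phis [-0.093 -0.12  -0.106 -0.073 -0.037] pred b [-0.016 -0.008 -0.004 -0.003 -0.005] v [ 0.12  0.07  0.03 -0.01 -0.03] | then [-0.008 -0.019 -0.021 -0.02 ]
[[1, [-0.005, -0.026, -0.001], [0, 0, 0]], [1, [-0.007, -0.033, -0.002], [0, 0, 0]], [1, [-0.006, -0.03, -0.002], [0, 0, 0]], [1, [-0.004, -0.021, -0.001], [0, 0, 0]], [1, [-0.002, -0.011, -0.0], [0, 0, 0]]]
```

Call:
{"fn": "jog_arm", "kwargs": {
  "deltas": [
    [1,[-0.005,-0.026,-0.001],[0,0,0]],
    [1,[-0.007,-0.033,-0.002],[0,0,0]],
    [1,[-0.006,-0.03,-0.002],[0,0,0]],
    [1,[-0.004,-0.021,-0.001],[0,0,0]],
    [1,[-0.002,-0.011,0],[0,0,0]]
  ]
}}

```text
t: 7.58
tool_pos: [0.5039, 0.1009, 0.2433]
tool_rot: [2.426, 1.993, 0.001]
contact_force: [4.7, -4.0, -0.6]
opening: 0.0258
grip_force: 28.3
```

```bash
python3 -c "
from ctl import *
measure(2); plan(-.02,n=5)"
```

```text
t 7.583 b 0.0275 raw -0.0017 phi_meas -0.0360 cmd -0.0365 z 0.2433 F [ 4.7 -4.  -0.6]
t 7.633 b 0.0213 raw -0.0079 phi_meas -0.0306 cmd -0.0365 z 0.2433 F [ 3.1 -3.2  1.3]
est b 0.0288 v 0.0691 m 0.233 c 0.0030 resid [ 0.  -0.3 -1.3 -0.7  6.4 -3.  -5.4  4.1]
peq -0.005 phis [-0.202 -0.233 -0.194 -0.128 -0.063] pred b [0.034 0.035 0.031 0.023 0.014] v [ 0.04 -0.02 -0.07 -0.11 -0.12] | then [ 0.004 -0.02  -0.022 -0.02 ]
[[1, [-0.009, -0.044, -0.005], [0, 0, 0]], [1, [-0.01, -0.052, -0.007], [0, 0, 0]], [1, [-0.008, -0.042, -0.005], [0, 0, 0]], [1, [-0.005, -0.025, -0.002], [0, 0, 0]], [1, [-0.001, -0.007, -0.0], [0, 0, 0]]]
```

```bash
python3 - <<'E'
s=open("ctl.py").read()
s=s.replace("st[\"meas\"].append([t,bc,phi_of(p[1]),b])","st['meas'].append([t,bc,phi_of(p[1]),b,.008 if k_==0 and n>1 else .002])")
s=s.replace("for t,p,b,_,a,o in meas(n):","for k_,(t,p,b,_,a,o) in enumerate(meas(n)):")
s=s.replace("-M[:,1])/.003","-M[:,1])/M[:,4]").replace("(r.fun[:-2]*3).round(1)","(r.fun[:-2]*M[:,4]*1000).round(1)")
s=s.replace("Dm/.06,","Dm/.06,1e3*Dm[[n-1]],").replace("np.zeros(H),(target","np.zeros(H+1),(target")
open("ctl.py","w").write(s)
E
python3 - <<'E'
from ctl import *
for i,q in enumerate(st["meas"]):
    if len(q)<5: q.append(.002)
for i in (-2,-4): st["meas"][i][4]=.008
st["pend"]=None; measure(1); plan(-.02,n=5)
E
```

```text
t 7.683 b 0.0245 raw -0.0047 phi_meas -0.0317 cmd -0.0365 z 0.2433 F [ 5.2 -3.   0.1]
est b 0.0258 v 0.0365 m 0.220 c 0.0015 resid [-0.1 -0.8  0.1  9.4  0.1 -7.3  0.8 -0.5]
peq 0.006 phis [-0.155 -0.165 -0.121 -0.055 -0.055] pred b [0.028 0.027 0.023 0.016 0.009] v [ 0.01 -0.03 -0.07 -0.09 -0.09] | then [ 0.001 -0.02  -0.022 -0.02 ]
[[1, [-0.006, -0.032, -0.003], [0, 0, 0]], [1, [-0.007, -0.035, -0.004], [0, 0, 0]], [1, [-0.004, -0.023, -0.002], [0, 0, 0]], [1, [-0.001, -0.005, -0.0], [0, 0, 0]], [1, [-0.001, -0.005, -0.0], [0, 0, 0]]]
```

Call:
{"fn": "jog_arm", "kwargs": {
  "deltas": [
    [1,[-0.006,-0.032,-0.003],[0,0,0]],
    [1,[-0.007,-0.035,-0.004],[0,0,0]],
    [1,[-0.004,-0.023,-0.002],[0,0,0]],
    [1,[-0.001,-0.005,0],[0,0,0]],
    [1,[-0.001,-0.005,0],[0,0,0]]
  ]
}}

```text
t: 8.15
tool_pos: [0.5037, 0.0995, 0.2432]
tool_rot: [2.425, 1.994, 0.001]
contact_force: [5.5, -3.5, 0.7]
opening: 0.0256
grip_force: 28.5
```

```bash
python3 -c "
from ctl import *
measure(3); plan(-.02,n=5)"
```

```text
t 8.150 b 0.0112 raw -0.0178 phi_meas -0.0484 cmd -0.0550 z 0.2432 F [ 5.5 -3.5  0.7]
t 8.200 b 0.0075 raw -0.0215 phi_meas -0.0488 cmd -0.0550 z 0.2432 F [ 5.2 -2.8 -0.1]
t 8.250 b 0.0030 raw -0.0260 phi_meas -0.0491 cmd -0.0550 z 0.2432 F [ 5.3 -3.2 -0.2]
est b -0.0021 v -0.1016 m 0.218 c 0.0017 resid [ 8.3 -1.  -7.2  1.1 -0.   0.6  0.  -0.2]
peq 0.004 phis [0.028 0.065 0.072 0.06  0.06 ] pred b [-0.011 -0.018 -0.023 -0.026 -0.027] v [-0.1  -0.08 -0.05 -0.02 -0.  ] | then [-0.027 -0.021 -0.019 -0.02 ]
[[1, [0.004, 0.022, 0.0], [0, 0, 0]], [1, [0.006, 0.032, -0.0], [0, 0, 0]], [1, [0.007, 0.034, -0.0], [0, 0, 0]], [1, [0.006, 0.031, -0.0], [0, 0, 0]], [1, [0.006, 0.031, -0.0], [0, 0, 0]]]
```

Call:
{"fn": "jog_arm", "kwargs": {
  "deltas": [
    [1,[0.004,0.022,0],[0,0,0]],
    [1,[0.006,0.032,0],[0,0,0]],
    [1,[0.007,0.034,0],[0,0,0]],
    [1,[0.006,0.031,0],[0,0,0]],
    [1,[0.006,0.031,0],[0,0,0]]
  ]
}}

```text
t: 8.72
tool_pos: [0.5062, 0.1122, 0.2431]
tool_rot: [2.426, 1.995, 0.003]
contact_force: [6.4, -0.7, -0.3]
opening: 0.0257
grip_force: 28.4
```

```bash
python3 -c "
from ctl import *
measure(3); plan(-.02,n=6)"
```

```text
t 8.717 b -0.0292 raw -0.0594 phi_meas 0.0692 cmd 0.0599 z 0.2431 F [ 6.4 -0.7 -0.3]
t 8.767 b -0.0284 raw -0.0586 phi_meas 0.0691 cmd 0.0599 z 0.2431 F [ 5.9 -1.7 -0.6]
t 8.817 b -0.0279 raw -0.0581 phi_meas 0.0693 cmd 0.0599 z 0.2431 F [ 6.2 -1.3 -0.3]
est b -0.0270 v 0.0240 m 0.217 c 0.0017 resid [ 1.2  0.1  0.5 -0.1 -0.4  0.9  0.   0. ]
peq 0.004 phis [ 0.015 -0.009 -0.019 -0.019 -0.013 -0.013] pred b [-0.024 -0.022 -0.02  -0.018 -0.018 -0.017] v [ 0.03  0.03  0.02  0.01  0.01 -0.  ] | then [-0.018 -0.02  -0.02  -0.02 ]
[[1, [-0.002, -0.012, 0.0], [0, 0, 0]], [1, [-0.004, -0.019, 0.0], [0, 0, 0]], [1, [-0.004, -0.021, 0.0], [0, 0, 0]], [1, [-0.004, -0.021, 0.0], [0, 0, 0]], [1, [-0.004, -0.02, 0.0], [0, 0, 0]], [1, [-0.004, -0.02, 0.0], [0, 0, 0]]]
```

Call:
{"fn": "jog_arm", "kwargs": {
  "deltas": [
    [1,[-0.002,-0.012,0],[0,0,0]],
    [1,[-0.004,-0.019,0],[0,0,0]],
    [1,[-0.004,-0.021,0],[0,0,0]],
    [1,[-0.004,-0.021,0],[0,0,0]],
    [1,[-0.004,-0.02,0],[0,0,0]],
    [1,[-0.004,-0.02,0],[0,0,0]]
  ]
}}

```text
t: 9.37
tool_pos: [0.5047, 0.1049, 0.2434]
tool_rot: [2.426, 1.995, 0.006]
contact_force: [6.2, 0.4, 0.4]
opening: 0.0258
grip_force: 28.4
```

```bash
python3 -c "
from ctl import *
st['m'],st['c'],st['sm'],st['sc']=.217,.0017,.01,.004
im=ctrl.get_image('top'); im2=ctrl.get_image('side'); commit(ctrl.get_obs()['t']-.1)
measure(2); plan(-.02,n=7)
k=lambda a:cv2.resize(a[:,:,::-1],None,fx=6,fy=6,interpolation=cv2.INTER_CUBIC)
cv2.imwrite('pics/ts.png',np.vstack([k(im[110:160,200:290]),k(im2[150:200,260:350])]))"
```

```text
t 9.467 b -0.0077 raw -0.0372 phi_meas 0.0013 cmd -0.0142 z 0.2434 F [6.7 0.6 0.8]
t 9.517 b -0.0065 raw -0.0360 phi_meas 0.0015 cmd -0.0142 z 0.2434 F [ 6.9 -0.1 -0.1]
est b -0.0061 v 0.0139 m 0.212 c 0.0019 resid [-0.1 -0.8 -1.   1.5  0.8  1.1  0.  -0.4]
peq 0.001 phis [-0.05  -0.054 -0.042 -0.024 -0.007  0.007  0.007] pred b [-0.005 -0.005 -0.007 -0.009 -0.012 -0.014 -0.016] v [ 0.01 -0.01 -0.02 -0.03 -0.03 -0.03 -0.02] | then [-0.018 -0.021 -0.02  -0.02 ]
[[1, [-0.002, -0.01, -0.0], [0, 0, 0]], [1, [-0.002, -0.011, -0.0], [0, 0, 0]], [1, [-0.001, -0.007, -0.0], [0, 0, 0]], [1, [-0.001, -0.003, -0.0], [0, 0, 0]], [1, [0.0, 0.002, 0.0], [0, 0, 0]], [1, [0.001, 0.006, 0.0], [0, 0, 0]], [1, [0.001, 0.006, 0.0], [0, 0, 0]]]
```

View pics/ts.png

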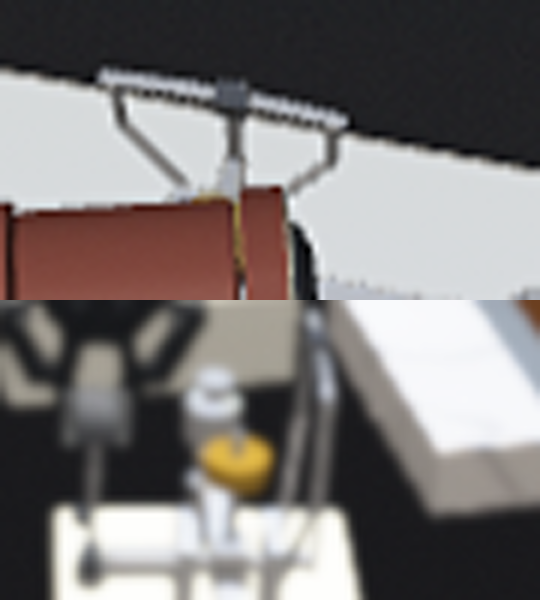

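Call:
{"fn": "jog_arm", "kwargs": {
  "deltas": [
    [1,[-0.002,-0.01,0],[0,0,0]],
    [1,[-0.002,-0.011,0],[0,0,0]],
    [1,[-0.001,-0.007,0],[0,0,0]],
    [1,[-0.001,-0.003,0],[0,0,0]],
    [1,[0,0.002,0],[0,0,0]],
    [1,[0.001,0.006,0],[0,0,0]],
    [1,[0.001,0.006,0],[0,0,0]]
  ]
}}

```text
t: 10.15
tool_pos: [0.5049, 0.1058, 0.2433]
tool_rot: [2.425, 1.993, 0.0]
contact_force: [5.6, -3.6, 0.8]
opening: 0.0253
grip_force: 28.5
```

```bash
python3 -c "
from ctl import *
measure(3); plan(-.015,n=7)"
```

```text
t 10.150 b -0.0073 raw -0.0370 phi_meas 0.0099 cmd 0.0080 z 0.2433 F [ 5.6 -3.6  0.8]
t 10.200 b -0.0079 raw -0.0375 phi_meas 0.0096 cmd 0.0080 z 0.2434 F [ 5.1 -3.2  0.9]
t 10.250 b -0.0078 raw -0.0374 phi_meas 0.0096 cmd 0.0080 z 0.2434 F [ 4.8 -4.6  0.5]
est b -0.0072 v 0.0128 m 0.217 c 0.0023 resid [ 0.5 -0.2  0.1  0.3  0.2 -0.7 -0.1  0.1]
peq -0.006 phis [-0.034 -0.047 -0.043 -0.031 -0.018 -0.007 -0.007] pred b [-0.006 -0.005 -0.006 -0.007 -0.008 -0.01  -0.012] v [ 0.01  0.   -0.01 -0.02 -0.02 -0.02 -0.02] | then [-0.013 -0.015 -0.015 -0.015]
[[1, [-0.002, -0.011, -0.0], [0, 0, 0]], [1, [-0.003, -0.015, -0.0], [0, 0, 0]], [1, [-0.003, -0.014, -0.0], [0, 0, 0]], [1, [-0.002, -0.011, -0.0], [0, 0, 0]], [1, [-0.001, -0.007, -0.0], [0, 0, 0]], [1, [-0.001, -0.004, 0.0], [0, 0, 0]], [1, [-0.001, -0.004, 0.0], [0, 0, 0]]]
```

Call:
{"fn": "jog_arm", "kwargs": {
  "deltas": [
    [1,[-0.002,-0.011,0],[0,0,0]],
    [1,[-0.003,-0.015,0],[0,0,0]],
    [1,[-0.003,-0.014,0],[0,0,0]],
    [1,[-0.002,-0.011,0],[0,0,0]],
    [1,[-0.001,-0.007,0],[0,0,0]],
    [1,[-0.001,-0.004,0],[0,0,0]],
    [1,[-0.001,-0.004,0],[0,0,0]]
  ]
}}

```text
t: 10.88
tool_pos: [0.5046, 0.1042, 0.2433]
tool_rot: [2.424, 1.993, 0.0]
contact_force: [5.8, -3.6, 0.1]
opening: 0.0257
grip_force: 28.5
```

```bash
python3 -c "
from ctl import *
measure(3); plan(-.015,n=9)"
```

```text
t 10.883 b -0.0255 raw -0.0549 phi_meas -0.0053 cmd -0.0068 z 0.2433 F [ 5.8 -3.6  0.1]
t 10.933 b -0.0276 raw -0.0570 phi_meas -0.0054 cmd -0.0068 z 0.2434 F [ 5.5 -2.8  0.3]
t 10.983 b -0.0300 raw -0.0595 phi_meas -0.0057 cmd -0.0068 z 0.2434 F [ 5.8 -4.   0.8]
est b -0.0327 v -0.0573 m 0.218 c 0.0019 resid [ 2.3  2.1 -1.3 -1.1 -1.3  0.7  0.3  0.1]
peq -0.003 phis [ 0.09   0.114  0.099  0.067  0.034  0.006 -0.013 -0.024 -0.024] pred b [-0.037 -0.039 -0.039 -0.036 -0.032 -0.028 -0.023 -0.02  -0.017] v [-0.04 -0.01  0.02  0.04  0.05  0.05  0.05  0.04  0.03] | then [-0.016 -0.014 -0.015]
[[1, [0.005, 0.026, -0.001], [0, 0, 0]], [1, [0.006, 0.033, -0.002], [0, 0, 0]], [1, [0.006, 0.028, -0.001], [0, 0, 0]], [1, [0.004, 0.02, -0.001], [0, 0, 0]], [1, [0.002, 0.011, -0.0], [0, 0, 0]], [1, [0.001, 0.003, 0.0], [0, 0, 0]], [1, [-0.0, -0.002, -0.0], [0, 0, 0]], [1, [-0.001, -0.005, -0.0], [0, 0, 0]], [1, [-0.001, -0.005, -0.0], [0, 0, 0]]]
```

```bash
python3 -c "
from ctl import *
st['pend']=None; plan(-.015,n=6)"
```

```text
est b -0.0327 v -0.0573 m 0.218 c 0.0019 resid [ 2.3  2.1 -1.3 -1.1 -1.3  0.7  0.3  0.1]
peq -0.003 phis [0.092 0.115 0.096 0.06  0.021 0.021] pred b [-0.037 -0.039 -0.039 -0.036 -0.032 -0.028] v [-0.04 -0.01  0.02  0.04  0.05  0.05] | then [-0.024 -0.015 -0.014 -0.015]
[[1, [0.005, 0.027, -0.001], [0, 0, 0]], [1, [0.006, 0.033, -0.002], [0, 0, 0]], [1, [0.005, 0.028, -0.001], [0, 0, 0]], [1, [0.004, 0.018, -0.0], [0, 0, 0]], [1, [0.001, 0.007, -0.0], [0, 0, 0]], [1, [0.001, 0.007, -0.0], [0, 0, 0]]]
```

Call:
{"fn": "jog_arm", "kwargs": {
  "deltas": [
    [1,[0.005,0.027,-0.001],[0,0,0]],
    [1,[0.006,0.033,-0.002],[0,0,0]],
    [1,[0.005,0.028,-0.001],[0,0,0]],
    [1,[0.004,0.018,0],[0,0,0]],
    [1,[0.001,0.007,0],[0,0,0]],
    [1,[0.001,0.007,0],[0,0,0]]
  ]
}}

```text
t: 11.53
tool_pos: [0.5054, 0.1082, 0.2434]
tool_rot: [2.426, 1.995, 0.007]
contact_force: [8.5, 0.3, -0.4]
opening: 0.0256
grip_force: 28.3
```

```bash
python3 -c "
from ctl import *
measure(3); plan(-.015,n=7)"
```

```text
t 11.533 b -0.0353 raw -0.0651 phi_meas 0.0323 cmd 0.0191 z 0.2434 F [ 8.5  0.3 -0.4]
t 11.583 b -0.0328 raw -0.0627 phi_meas 0.0325 cmd 0.0191 z 0.2434 F [ 7.5 -0.4 -0.2]
t 11.633 b -0.0306 raw -0.0604 phi_meas 0.0328 cmd 0.0191 z 0.2433 F [ 7.4  0.2 -0.8]
est b -0.0293 v 0.0322 m 0.217 c 0.0016 resid [ 0.2 -0.   0.7  0.1 -0.4  1.1  0.3 -0.3]
peq 0.000 phis [ 0.015  0.007 -0.001 -0.006 -0.009 -0.01  -0.01 ] pred b [-0.027 -0.024 -0.021 -0.019 -0.018 -0.016 -0.015] v [0.03 0.03 0.03 0.02 0.02 0.01 0.01] | then [-0.015 -0.015 -0.015 -0.015]
[[1, [-0.0, -0.001, 0.0], [0, 0, 0]], [1, [-0.001, -0.003, 0.0], [0, 0, 0]], [1, [-0.001, -0.005, 0.0], [0, 0, 0]], [1, [-0.001, -0.007, 0.0], [0, 0, 0]], [1, [-0.002, -0.008, 0.0], [0, 0, 0]], [1, [-0.002, -0.008, 0.0], [0, 0, 0]], [1, [-0.002, -0.008, 0.0], [0, 0, 0]]]
```

Call:
{"fn": "jog_arm", "kwargs": {
  "deltas": [
    [1,[0,-0.001,0],[0,0,0]],
    [1,[-0.001,-0.003,0],[0,0,0]],
    [1,[-0.001,-0.005,0],[0,0,0]],
    [1,[-0.001,-0.007,0],[0,0,0]],
    [1,[-0.002,-0.008,0],[0,0,0]],
    [1,[-0.002,-0.008,0],[0,0,0]],
    [1,[-0.002,-0.008,0],[0,0,0]]
  ]
}}

```text
t: 12.27
tool_pos: [0.5048, 0.1055, 0.2434]
tool_rot: [2.426, 1.995, 0.008]
contact_force: [7.9, 1.4, -1.1]
opening: 0.0258
grip_force: 28.2
```

```bash
python3 -c "
from ctl import *
measure(3); plan(-.015,n=7)"
```

```text
t 12.267 b -0.0032 raw -0.0328 phi_meas 0.0070 cmd -0.0105 z 0.2434 F [ 7.9  1.4 -1.1]
t 12.317 b -0.0008 raw -0.0304 phi_meas 0.0072 cmd -0.0105 z 0.2434 F [10.   0.7 -1.4]
t 12.367 b 0.0016 raw -0.0280 phi_meas 0.0072 cmd -0.0105 z 0.2434 F [ 8.4  0.5 -1.9]
est b 0.0030 v 0.0395 m 0.217 c 0.0019 resid [-1.2 -1.6  2.   1.6  1.4  0.5 -0.1 -0.5]
peq -0.003 phis [-0.085 -0.1   -0.084 -0.055 -0.025  0.001  0.001] pred b [ 0.006  0.007  0.006  0.003 -0.001 -0.005 -0.008] v [ 0.03  0.   -0.03 -0.04 -0.05 -0.04 -0.04] | then [-0.011 -0.016 -0.015 -0.015]
[[1, [-0.004, -0.02, -0.001], [0, 0, 0]], [1, [-0.005, -0.024, -0.001], [0, 0, 0]], [1, [-0.004, -0.02, -0.001], [0, 0, 0]], [1, [-0.002, -0.012, -0.0], [0, 0, 0]], [1, [-0.001, -0.004, -0.0], [0, 0, 0]], [1, [0.001, 0.003, 0.0], [0, 0, 0]], [1, [0.001, 0.003, 0.0], [0, 0, 0]]]
```

Call:
{"fn": "jog_arm", "kwargs": {
  "deltas": [
    [1,[-0.004,-0.02,-0.001],[0,0,0]],
    [1,[-0.005,-0.024,-0.001],[0,0,0]],
    [1,[-0.004,-0.02,-0.001],[0,0,0]],
    [1,[-0.002,-0.012,0],[0,0,0]],
    [1,[-0.001,-0.004,0],[0,0,0]],
    [1,[0.001,0.003,0],[0,0,0]],
    [1,[0.001,0.003,0],[0,0,0]]
  ]
}}

```text
t: 13.0
tool_pos: [0.5048, 0.1051, 0.2435]
tool_rot: [2.424, 1.993, 0.001]
contact_force: [6.4, -2.6, 0.8]
opening: 0.0257
grip_force: 28.4
```

```bash
python3 -c "
from ctl import *
measure(3); plan(-.015,n=7)"
```

```text
t 13.000 b 0.0019 raw -0.0277 phi_meas 0.0034 cmd 0.0006 z 0.2435 F [ 6.4 -2.6  0.8]
t 13.050 b 0.0016 raw -0.0279 phi_meas 0.0031 cmd 0.0006 z 0.2435 F [ 5.7 -2.4  0.4]
t 13.100 b 0.0006 raw -0.0289 phi_meas 0.0031 cmd 0.0006 z 0.2434 F [ 6.5 -3.1  0.2]
est b 0.0010 v 0.0028 m 0.218 c 0.0023 resid [ 0.  -0.2  0.4  0.2  0.1 -0.1 -0.4  0.3]
peq -0.006 phis [-0.049 -0.06  -0.052 -0.034 -0.017 -0.002 -0.002] pred b [ 0.001  0.001 -0.001 -0.003 -0.006 -0.008 -0.011] v [ 0.   -0.01 -0.02 -0.03 -0.03 -0.03 -0.02] | then [-0.012 -0.016 -0.015 -0.015]
[[1, [-0.003, -0.013, -0.0], [0, 0, 0]], [1, [-0.003, -0.016, -0.001], [0, 0, 0]], [1, [-0.003, -0.014, -0.0], [0, 0, 0]], [1, [-0.002, -0.009, -0.0], [0, 0, 0]], [1, [-0.001, -0.005, -0.0], [0, 0, 0]], [1, [-0.0, -0.001, -0.0], [0, 0, 0]], [1, [-0.0, -0.001, -0.0], [0, 0, 0]]]
```

Call:
{"fn": "jog_arm", "kwargs": {
  "deltas": [
    [1,[-0.003,-0.013,0],[0,0,0]],
    [1,[-0.003,-0.016,-0.001],[0,0,0]],
    [1,[-0.003,-0.014,0],[0,0,0]],
    [1,[-0.002,-0.009,0],[0,0,0]],
    [1,[-0.001,-0.005,0],[0,0,0]],
    [1,[0,-0.001,0],[0,0,0]],
    [1,[0,-0.001,0],[0,0,0]]
  ]
}}

```text
t: 13.73
tool_pos: [0.5046, 0.1046, 0.2434]
tool_rot: [2.424, 1.993, 0.001]
contact_force: [5.8, -4.0, 1.0]
opening: 0.0254
grip_force: 28.4
```

```bash
python3 -c "
from ctl import *
measure(3); plan(-.015,n=7)"
```

```text
t 13.733 b -0.0210 raw -0.0505 phi_meas -0.0013 cmd -0.0031 z 0.2434 F [ 5.8 -4.   1. ]
t 13.783 b -0.0231 raw -0.0526 phi_meas -0.0017 cmd -0.0031 z 0.2435 F [ 6.9 -3.3  1.7]
t 13.833 b -0.0257 raw -0.0552 phi_meas -0.0017 cmd -0.0031 z 0.2435 F [ 6.2 -4.2  0.4]
est b -0.0278 v -0.0501 m 0.217 c 0.0020 resid [ 1.4  1.2 -1.  -1.6 -1.2  0.4  0.2  0.4]
peq -0.004 phis [ 0.072  0.09   0.077  0.05   0.021 -0.004 -0.004] pred b [-0.032 -0.034 -0.033 -0.031 -0.028 -0.025 -0.022] v [-0.04 -0.01  0.02  0.03  0.04  0.04  0.03] | then [-0.019 -0.014 -0.015 -0.015]
[[1, [0.004, 0.02, -0.001], [0, 0, 0]], [1, [0.005, 0.025, -0.001], [0, 0, 0]], [1, [0.004, 0.021, -0.001], [0, 0, 0]], [1, [0.003, 0.014, -0.0], [0, 0, 0]], [1, [0.001, 0.006, -0.0], [0, 0, 0]], [1, [-0.0, -0.0, -0.0], [0, 0, 0]], [1, [-0.0, -0.0, -0.0], [0, 0, 0]]]
```

Call:
{"fn": "jog_arm", "kwargs": {
  "deltas": [
    [1,[0.004,0.02,-0.001],[0,0,0]],
    [1,[0.005,0.025,-0.001],[0,0,0]],
    [1,[0.004,0.021,-0.001],[0,0,0]],
    [1,[0.003,0.014,0],[0,0,0]],
    [1,[0.001,0.006,0],[0,0,0]],
    [1,[0,0,0],[0,0,0]],
    [1,[0,0,0],[0,0,0]]
  ]
}}

```text
t: 14.47
tool_pos: [0.5049, 0.106, 0.2434]
tool_rot: [2.427, 1.995, 0.007]
contact_force: [7.6, 0.8, -0.4]
opening: 0.0259
grip_force: 28.3
```

```bash
python3 -c "
from ctl import *
measure(3); plan(-.015,n=7)"
```

```text
t 14.467 b -0.0350 raw -0.0646 phi_meas 0.0120 cmd -0.0031 z 0.2434 F [ 7.6  0.8 -0.4]
t 14.517 b -0.0346 raw -0.0643 phi_meas 0.0122 cmd -0.0031 z 0.2434 F [7.4 1.6 0.1]
t 14.567 b -0.0345 raw -0.0641 phi_meas 0.0126 cmd -0.0031 z 0.2434 F [7.7 0.9 0.6]
est b -0.0352 v -0.0129 m 0.219 c 0.0016 resid [ 0.1  0.6  0.3 -0.4 -0.5  0.7  0.3 -0.1]
peq -0.000 phis [ 0.063  0.078  0.065  0.04   0.016 -0.005 -0.005] pred b [-0.036 -0.036 -0.034 -0.031 -0.028 -0.024 -0.021] v [-0.01  0.01  0.03  0.04  0.04  0.04  0.03] | then [-0.019 -0.014 -0.015 -0.015]
[[1, [0.004, 0.018, -0.001], [0, 0, 0]], [1, [0.004, 0.022, -0.001], [0, 0, 0]], [1, [0.004, 0.018, -0.001], [0, 0, 0]], [1, [0.002, 0.012, -0.0], [0, 0, 0]], [1, [0.001, 0.005, -0.0], [0, 0, 0]], [1, [-0.0, -0.001, -0.0], [0, 0, 0]], [1, [-0.0, -0.001, -0.0], [0, 0, 0]]]
```

Call:
{"fn": "jog_arm", "kwargs": {
  "deltas": [
    [1,[0.004,0.018,-0.001],[0,0,0]],
    [1,[0.004,0.022,-0.001],[0,0,0]],
    [1,[0.004,0.018,-0.001],[0,0,0]],
    [1,[0.002,0.012,0],[0,0,0]],
    [1,[0.001,0.005,0],[0,0,0]],
    [1,[0,-0.001,0],[0,0,0]],
    [1,[0,-0.001,0],[0,0,0]]
  ]
}}

```text
t: 15.2
tool_pos: [0.5049, 0.1057, 0.2435]
tool_rot: [-2.427, -1.995, -0.007]
contact_force: [7.6, 1.0, -1.5]
opening: 0.0257
grip_force: 28.3
```

```bash
python3 -c "
from ctl import *
measure(3); plan(-.015,n=6)"
```

```text
t 15.200 b -0.0124 raw -0.0421 phi_meas 0.0094 cmd -0.0068 z 0.2435 F [ 7.6  1.  -1.5]
t 15.250 b -0.0095 raw -0.0391 phi_meas 0.0095 cmd -0.0068 z 0.2434 F [ 8.2  1.1 -0.2]
t 15.300 b -0.0063 raw -0.0359 phi_meas 0.0096 cmd -0.0068 z 0.2434 F [ 6.8  0.5 -1.3]
est b -0.0044 v 0.0500 m 0.215 c 0.0017 resid [-1.1 -1.3  1.4  1.3  1.2  0.4  0.1 -0.6]
peq -0.001 phis [-0.073 -0.087 -0.073 -0.046 -0.018 -0.018] pred b [-0.001  0.001  0.001 -0.    -0.003 -0.006] v [ 0.04  0.01 -0.01 -0.03 -0.03 -0.03] | then [-0.009 -0.015 -0.016 -0.015]
[[1, [-0.003, -0.018, -0.001], [0, 0, 0]], [1, [-0.004, -0.022, -0.001], [0, 0, 0]], [1, [-0.003, -0.018, -0.001], [0, 0, 0]], [1, [-0.002, -0.011, -0.0], [0, 0, 0]], [1, [-0.001, -0.003, -0.0], [0, 0, 0]], [1, [-0.001, -0.003, -0.0], [0, 0, 0]]]
```

```bash
python3 -c "
from ctl import *
st['pend']=None; plan(-.1,n=6,wv=.08)"
```

```text
est b -0.0044 v 0.0500 m 0.215 c 0.0017 resid [-1.1 -1.3  1.4  1.3  1.2  0.4  0.1 -0.6]
peq 0.080 phis [-0.231 -0.242 -0.155 -0.042  0.059  0.059] pred b [-0.002 -0.005 -0.014 -0.028 -0.043 -0.057] v [ 0.01 -0.08 -0.15 -0.18 -0.17 -0.15] | then [-0.069 -0.095 -0.099 -0.099]
[[1, [-0.012, -0.06, -0.007], [0, 0, 0]], [1, [-0.012, -0.063, -0.008], [0, 0, 0]], [1, [-0.008, -0.04, -0.003], [0, 0, 0]], [1, [-0.002, -0.01, -0.0], [0, 0, 0]], [1, [0.003, 0.018, -0.0], [0, 0, 0]], [1, [0.003, 0.018, -0.0], [0, 0, 0]]]
```

Call:
{"fn": "jog_arm", "kwargs": {
  "deltas": [
    [1,[-0.012,-0.06,-0.007],[0,0,0]],
    [1,[-0.012,-0.063,-0.008],[0,0,0]],
    [1,[-0.008,-0.04,-0.003],[0,0,0]],
    [1,[-0.002,-0.01,0],[0,0,0]],
    [1,[0.003,0.018,0],[0,0,0]],
    [1,[0.003,0.018,0],[0,0,0]]
  ]
}}

```text
t: 15.85
tool_pos: [0.5062, 0.1125, 0.2434]
tool_rot: [2.424, 1.994, 0.003]
contact_force: [6.9, -2.6, 0.1]
opening: 0.0257
grip_force: 28.1
```

```bash
python3 -c "
from ctl import *
measure(2); plan(-.12,n=6,wv=.08)"
```

```text
t 15.850 b -0.0523 raw -0.0825 phi_meas 0.0724 cmd 0.0599 z 0.2434 F [ 6.9 -2.6  0.1]
t 15.900 b -0.0571 raw -0.0874 phi_meas 0.0716 cmd 0.0599 z 0.2434 F [ 7.6 -2.1 -0.4]
est b -0.0635 v -0.1215 m 0.217 c 0.0021 resid [ 0.2  0.  -0.1  0.3  0.3 -0.2  1.7 -0.1]
peq 0.098 phis [0.055 0.072 0.092 0.108 0.118 0.118] pred b [-0.073 -0.082 -0.091 -0.098 -0.104 -0.109] v [-0.11 -0.11 -0.09 -0.08 -0.06 -0.05] | then [-0.112 -0.118 -0.12  -0.12 ]
[[1, [-0.0, -0.001, 0.0], [0, 0, 0]], [1, [0.001, 0.003, -0.0], [0, 0, 0]], [1, [0.002, 0.009, -0.001], [0, 0, 0]], [1, [0.003, 0.013, -0.001], [0, 0, 0]], [1, [0.003, 0.016, -0.001], [0, 0, 0]], [1, [0.003, 0.016, -0.001], [0, 0, 0]]]
```

Call:
{"fn": "jog_arm", "kwargs": {
  "deltas": [
    [1,[0,-0.001,0],[0,0,0]],
    [1,[0.001,0.003,0],[0,0,0]],
    [1,[0.002,0.009,-0.001],[0,0,0]],
    [1,[0.003,0.013,-0.001],[0,0,0]],
    [1,[0.003,0.016,-0.001],[0,0,0]],
    [1,[0.003,0.016,-0.001],[0,0,0]]
  ]
}}

```text
t: 16.45
tool_pos: [0.5072, 0.1176, 0.2429]
tool_rot: [2.424, 1.993, 0.001]
contact_force: [6.6, -3.9, -0.3]
opening: 0.0257
grip_force: 28.2
```

```bash
python3 -c "
from ctl import *
measure(2); plan(-.17,n=6,wv=.08)"
```

```text
t 16.450 b -0.1071 raw -0.1378 phi_meas 0.1192 cmd 0.1194 z 0.2429 F [ 6.6 -3.9 -0.3]
t 16.500 b -0.1101 raw -0.1409 phi_meas 0.1194 cmd 0.1194 z 0.2429 F [ 6.9 -4.5 -0.6]
est b -0.1118 v -0.0302 m 0.217 c 0.0021 resid [-0.1  0.3  0.2 -0.2  1.7 -0.1 -0.9  0. ]
peq 0.146 phis [0.017 0.012 0.05  0.099 0.143 0.143] pred b [-0.114 -0.119 -0.125 -0.133 -0.141 -0.148] v [-0.04 -0.07 -0.09 -0.1  -0.09 -0.08] | then [-0.154 -0.167 -0.169 -0.17 ]
[[1, [-0.005, -0.028, 0.002], [0, 0, 0]], [1, [-0.006, -0.029, 0.002], [0, 0, 0]], [1, [-0.004, -0.019, 0.002], [0, 0, 0]], [1, [-0.001, -0.005, 0.001], [0, 0, 0]], [1, [0.001, 0.006, -0.001], [0, 0, 0]], [1, [0.001, 0.006, -0.001], [0, 0, 0]]]
```

Call:
{"fn": "jog_arm", "kwargs": {
  "deltas": [
    [1,[-0.005,-0.028,0.002],[0,0,0]],
    [1,[-0.006,-0.029,0.002],[0,0,0]],
    [1,[-0.004,-0.019,0.002],[0,0,0]],
    [1,[-0.001,-0.005,0.001],[0,0,0]],
    [1,[0.001,0.006,-0.001],[0,0,0]],
    [1,[0.001,0.006,-0.001],[0,0,0]]
  ]
}}

```text
t: 17.05
tool_pos: [0.5078, 0.1205, 0.2426]
tool_rot: [2.424, 1.993, 0.002]
contact_force: [8.0, -3.7, 0.2]
opening: 0.0259
grip_force: 28.1
```

```bash
python3 -c "
from ctl import *
measure(2); estimate(); rows([.12,.10,.08,.06,.04,.02,0,-.03,-.06,-.08,-.08,-.08])"
```

```text
t 17.050 b -0.1602 raw -0.1912 phi_meas 0.1464 cmd 0.1419 z 0.2426 F [ 8.  -3.7  0.2]
t 17.100 b -0.1579 raw -0.1889 phi_meas 0.1459 cmd 0.1419 z 0.2426 F [ 7.6 -3.7  0.6]
est b -0.1600 v 0.0003 m 0.219 c 0.0021 resid [ 0.1 -0.2  2.2  0.4 -1.2 -0.5  6.6 -0.3]
[[1, [-0.001, -0.006, 0.001], [0, 0, 0]], [1, [-0.002, -0.011, 0.001], [0, 0, 0]], [1, [-0.003, -0.017, 0.002], [0, 0, 0]], [1, [-0.004, -0.022, 0.002], [0, 0, 0]], [1, [-0.005, -0.027, 0.003], [0, 0, 0]], [1, [-0.006, -0.033, 0.003], [0, 0, 0]], [1, [-0.007, -0.038, 0.003], [0, 0, 0]], [1, [-0.009, -0.046, 0.003], [0, 0, 0]], [1, [-0.011, -0.054, 0.002], [0, 0, 0]], [1, [-0.012, -0.06, 0.002], [0, 0, 0]], [1, [-0.012, -0.06, 0.002], [0, 0, 0]], [1, [-0.012, -0.06, 0.002], [0, 0, 0]]]
```

Call:
{"fn": "jog_arm", "kwargs": {
  "deltas": [
    [1,[-0.001,-0.006,0.001],[0,0,0]],
    [1,[-0.002,-0.011,0.001],[0,0,0]],
    [1,[-0.003,-0.017,0.002],[0,0,0]],
    [1,[-0.004,-0.022,0.002],[0,0,0]],
    [1,[-0.005,-0.027,0.003],[0,0,0]],
    [1,[-0.006,-0.033,0.003],[0,0,0]],
    [1,[-0.007,-0.038,0.003],[0,0,0]],
    [1,[-0.009,-0.046,0.003],[0,0,0]],
    [1,[-0.011,-0.054,0.002],[0,0,0]],
    [1,[-0.012,-0.06,0.002],[0,0,0]],
    [1,[-0.012,-0.06,0.002],[0,0,0]],
    [1,[-0.012,-0.06,0.002],[0,0,0]]
  ]
}}

```text
t: 18.15
tool_pos: [0.5033, 0.0976, 0.2436]
tool_rot: [2.426, 1.995, 0.008]
contact_force: [8.1, -0.1, -0.5]
opening: 0.0259
grip_force: 27.8
```

```bash
python3 -c "
from ctl import *
measure(2); rows([-.1,-.12,-.14,-.16,-.18,-.2,-.2,-.2])"
```

```text
t 18.150 b -0.1594 raw -0.1882 phi_meas -0.0661 cmd -0.0810 z 0.2436 F [ 8.1 -0.1 -0.5]
t 18.200 b -0.1597 raw -0.1886 phi_meas -0.0658 cmd -0.0810 z 0.2436 F [ 8.3  1.  -1.4]
[[1, [-0.001, -0.005, -0.0], [0, 0, 0]], [1, [-0.002, -0.01, -0.001], [0, 0, 0]], [1, [-0.003, -0.016, -0.002], [0, 0, 0]], [1, [-0.004, -0.021, -0.003], [0, 0, 0]], [1, [-0.005, -0.026, -0.004], [0, 0, 0]], [1, [-0.006, -0.032, -0.005], [0, 0, 0]], [1, [-0.006, -0.032, -0.005], [0, 0, 0]], [1, [-0.006, -0.032, -0.005], [0, 0, 0]]]
```

Call:
{"fn": "jog_arm", "kwargs": {
  "deltas": [
    [1,[-0.001,-0.005,0],[0,0,0]],
    [1,[-0.001,-0.01,-0.001],[0,0,0]],
    [1,[-0.001,-0.016,-0.002],[0,0,0]],
    [1,[-0.001,-0.021,-0.003],[0,0,0]],
    [1,[-0.002,-0.027,-0.004],[0,0,0]],
    [1,[-0.003,-0.033,-0.005],[0,0,0]],
    [1,[-0.003,-0.033,-0.005],[0,0,0]],
    [1,[-0.003,-0.033,-0.005],[0,0,0]]
  ]
}}

```text
t: 18.92
tool_pos: [0.5005, 0.0833, 0.2415]
tool_rot: [-2.427, -1.995, -0.001]
contact_force: [1.1, 2.1, 5.1]
opening: 0.025
grip_force: 28.9
```

Call:
{"fn": "jog_arm", "kwargs": {
  "deltas": [
    [0.3,[0,0,0],[0,0,0]],
    [0,[0,0,0],[0,0,0]],
    [-0.5,[0,0,0],[0,0,0]],
    [-1,[0,0,0],[0,0,0]],
    [-1,[0,0,0],[0,0,0]],
    [-1,[0,0,0],[0,0,0]],
    [-1,[0,0,0],[0,0,0]],
    [-1,[0,0,0],[0,0,0]]
  ]
}}

```text
t: 19.58
tool_pos: [0.5005, 0.0831, 0.2408]
tool_rot: [-2.427, -1.995, 0.0]
contact_force: [-0.3, -0.3, -1.1]
opening: 0.0851
grip_force: 0.0
```

```bash
python3 -c "
from ctl import *
st['pend']=None; measure(2); print(ctrl.get_obs()['opening'])"
```

```text
t 19.583 b -0.1586 raw -0.1861 phi_meas -0.2019 cmd -0.0810 z 0.2408 F [-0.3 -0.3 -1.1]
t 19.633 b -0.1588 raw -0.1863 phi_meas -0.2020 cmd -0.0810 z 0.2409 F [-0.3 -0.3  0.6]
0.08593953423899425
```

Released, beam on its rest; now straight up and settle.

Call:
{"fn": "jog_arm", "kwargs": {
  "deltas": [
    [-1,[0,0,0.03],[0,0,0]],
    [-1,[0,0,0.08],[0,0,0]],
    [-1,[0,0,0.15],[0,0,0]],
    [-1,[0,0,0.23],[0,0,0]],
    [-1,[0,0,0.31],[0,0,0]],
    [-1,[0,0,0.38],[0,0,0]],
    [-1,[0,0,0.4],[0,0,0]],
    [-1,[0,0,0.4],[0,0,0]],
    [-1,[0,0,0.4],[0,0,0]],
    [-1,[0,0,0.4],[0,0,0]],
    [-1,[0,0,0.4],[0,0,0]],
    [-1,[0,0,0.4],[0,0,0]]
  ]
}}

```text
t: 20.68
tool_pos: [0.5001, 0.0831, 0.3988]
tool_rot: [-2.425, -1.994, 0.004]
contact_force: [0.8, 0.5, -0.2]
opening: 0.0855
grip_force: 0.0
```

Call:
{"fn": "jog_arm", "kwargs": {
  "deltas": [
    [-1,[0,0,0],[0,0,0]],
    [-1,[0,0,0],[0,0,0]],
    [-1,[0,0,0],[0,0,0]],
    [-1,[0,0,0],[0,0,0]],
    [-1,[0,0,0],[0,0,0]],
    [-1,[0,0,0],[0,0,0]],
    [-1,[0,0,0],[0,0,0]],
    [-1,[0,0,0],[0,0,0]],
    [-1,[0,0,0],[0,0,0]],
    [-1,[0,0,0],[0,0,0]],
    [-1,[0,0,0],[0,0,0]],
    [-1,[0,0,0],[0,0,0]]
  ]
}}

```text
t: 21.68
tool_pos: [0.5005, 0.0831, 0.4009]
tool_rot: [2.427, 1.995, 0.0]
contact_force: [-0.6, -0.7, 0.0]
opening: 0.0855
grip_force: 0.0
```

```bash
python3 -c "
from h import *
print(ctrl.get_obs()['t'],ctrl.get_obs()['contact_force'],ctrl.finish_job())"
```

```text
the job is handed in; nothing more can be done
21.6833 [-0.62152733 -0.68593317  0.03543922] None
```

The beam floated within about 0.03 rad (4 mm) of my estimate of the index mark for about 7 s, by camera measurement, then was let down gently (about 0.1 rad/s) onto the right-hand rest; the handle was released, the arm withdrew, and the job was handed in at 21.7 s, with no verdict shown.

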